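Clamp up a mason-bee nest block

TASK

Build up the bee nest block in the clamp press: stack every brown nest tray that lies on the shelf flat and square on the bed's black outline, one on another; the screw cannot reach down to a stack of only three trays, so if there are just three add the grey spacer block to the stack as well (with four or five it will not fit and stays out). Then swing the green arm over the stack against its stop, turn the red knob clockwise until the pad touches the stack, and give it another quarter turn, well short of half a turn. Do not knock over the mug or the pot.

Things in the scene. Friction and masses are not known exactly. Their poses are not given: they have to be found in the camera images.
- bed_c (a point): centre of the black 140 x 60 mm outline on the press bed, at the height of the bed's upper face (4 mm above the shelf); x along the outline's length towards the press's post, z up. The grey steel bed plate is fixed, 260 x 120 x 4 mm, reaching 95 mm from this point to -x, 165 mm to +x and 60 mm to either side; the post (26 mm thick, up to 184 mm above the shelf) stands 125 mm to +x
- pivot (a point): point on the post's vertical axis at mid-height of the green swing arm (162 mm above the shelf); turns with the arm: its -x points along the arm to its free end
- swing_end (a point): middle of the widened free end of the green arm, 177 mm from the pivot; there the arm is 50 mm wide over its last 36 mm (ending 195 mm from the pivot), elsewhere 38 mm, and it is 26 mm thick (149 to 175 mm above the shelf)
- press_arm (a joint): swing of the arm about the post (rad): 0 is the firm stop with the pad right over the bed's outline, positive is swung aside to the bed's +y side (clockwise from above), at most 1.7; it stays where it is left, stiff with 1 N m of friction (about 6 N at the arm's end)
- knob_grip (a point): middle of the red bar of the clamp knob, on the arm 125 mm from the pivot, on a vertical axis; the bar is 64 mm long (this point's x), 16 mm wide (y) and 30 mm high, 13 mm clear of the arm (from 188 to 218 mm above the shelf). A white mark lies on the +x half of the bar
- knob (a joint): knob angle (rad), growing clockwise seen from above, 0 to 8.8; it stays where it is left (0.15 N m of friction). The knob keeps its height; each full turn clockwise drives the spindle and pad down 30 mm (4.77 mm per rad). At 0 the pad's face hangs 100 mm above the bed, at 8.8 58 mm, so it cannot touch a stack lower than that
- pad_face (a point): centre of the lower face of the black round pad (48 mm across, 10 mm thick) under the knob, on a sprung stem on the spindle; z up
- pad (a joint): how far the pad is pushed up on its stem by what lies beneath (m): 0 hanging free, grows from the touch on by 30 mm per further turn of the knob, stop at 0.016; spring of 2000 N/m (15 N after a quarter turn)
- spacer_c (a point): centre of the grey plastic spacer block, 140 x 60 x 36 mm, black stripe on top, lying flat; x along its length, z up; 0.2 kg
- mug_c (a point): middle of a blue ceramic mug, 80 mm across, 95 mm high, standing; z up
- pot_c (a point): middle of a terracotta pot, 120 mm across its rim, 100 mm high, standing; z up
- tray1_c (a point): centre of a wooden mason-bee nest tray, a brown slab 140 x 60 x 18 mm with two dark grooves along its length, lying flat; x along its length, y across its width, z up. About 0.1 kg. All trays are alike; some of the five may be absent
- tray2_c (a point): centre of a wooden mason-bee nest tray, a brown slab 140 x 60 x 18 mm with two dark grooves along its length, lying flat; x along its length, y across its width, z up. About 0.1 kg. All trays are alike; some of the five may be absent
- tray3_c (a point): centre of a wooden mason-bee nest tray, a brown slab 140 x 60 x 18 mm with two dark grooves along its length, lying flat; x along its length, y across its width, z up. About 0.1 kg. All trays are alike; some of the five may be absent
- tray4_c (a point): centre of a wooden mason-bee nest tray, a brown slab 140 x 60 x 18 mm with two dark grooves along its length, lying flat; x along its length, y across its width, z up. About 0.1 kg. All trays are alike; some of the five may be absent
- tray5_c (a point): centre of a wooden mason-bee nest tray, a brown slab 140 x 60 x 18 mm with two dark grooves along its length, lying flat; x along its length, y across its width, z up. About 0.1 kg. All trays are alike; some of the five may be absent
Mind the look-alikes: they are no part of the job. Leave any pink or turquoise look-alike of the part that bears tray2_c alone.

How it is judged:
On the way, in this order (a step that is already met when the one before it is completed fails the run):
1. every tray present is stacked squarely on the bed's outline (horizontal distance between each of tray1_c, tray2_c, tray3_c, tray4_c, tray5_c and bed_c below 0.015 m and angle between the x axis of each of tray1_c, tray2_c, tray3_c, tray4_c, tray5_c and the x axis of bed_c, either way round below 0.17 rad and (angle between tray1_c's own z axis and vertical below 0.1 rad or angle between tray1_c's own z axis and vertical above 3.04 rad) and (angle between tray2_c's own z axis and vertical below 0.1 rad or angle between tray2_c's own z axis and vertical above 3.04 rad) and (angle between tray3_c's own z axis and vertical below 0.1 rad or angle between tray3_c's own z axis and vertical above 3.04 rad) and (angle between tray4_c's own z axis and vertical below 0.1 rad or angle between tray4_c's own z axis and vertical above 3.04 rad) and (angle between tray5_c's own z axis and vertical below 0.1 rad or angle between tray5_c's own z axis and vertical above 3.04 rad)), for 0.2 s.
2. the arm is swung over the stack to its stop (value of joint press_arm below 0.1 rad), for 0.2 s.
3. the pad touches the stack (value of joint press_arm below 0.1 rad and value of joint pad above 0.001 m), for 0.1 s.
At the end, for the whole second after the job is handed in: Every tray present lies flat in the stack, within 15 mm and 0.17 rad of the bed's outline (tilt under 0.1 rad); the arm is within 0.1 rad of its stop over the stack; the pad is pushed 4.5 to 10.5 mm up its stem (0.15 to 0.35 turn after touching); the knob is at rest (all of step 1 and value of joint press_arm below 0.1 rad and value of joint pad between 0.0045 and 0.0105 m and velocity of joint knob between -0.05 and 0.05 rad/s).
It fails at once if the clamp is overtightened (pad pushed up more than 13.5 mm, 0.45 turn past touching) (value of joint pad above 0.0135 m).
It fails at once if the mug is knocked over (angle between mug_c's own z axis and vertical above 0.7 rad).
It fails at once if the pot is knocked over (angle between pot_c's own z axis and vertical above 0.7 rad).
Of tray1, tray2, tray3, tray4, tray5 only 3 to 5 are there at a start; the rules pass over those that are not, and their reading is None.
At some moment in a run one of spacer may be knocked a few centimetres aside while the robot is not near it.
Once in a run the grip may slacken for a moment while it holds something.
It also fails if it takes over 210 s, if anything falls off the work surface, if the arm or the gripper's body presses on something with over 40 N, if the wrist force passes 120 N, or if a joint passes its speed limit or range.

ROBOT

A 7-joint arm with a two-finger parallel gripper is mounted at the origin on the work surface. World frame = base frame: x ahead of the robot, y to its left, z up, the work surface at z = 0. Lengths are in m, angles in rad, forces in N, time in s.
With the tool pointing down it reaches from about 0.425 to 0.825 m from the base axis. Payload 3.6 kg.
Tool frame: the origin (TCP) lies between the finger pads; the fingertips stand 22 mm ahead of it and the grasp point (between the pads) lies 3 mm ahead of it (arm.finger_overhang is the z of the fingertips in the tool frame, in m); z points along the fingers, y is the line along which they close (so a half turn about z gives the same grasp; the last joint's range is limited). The gripper opens to 85 mm and grips with 20 to 120 N. Pads are 22 mm wide; open, the fingers measure 114 mm over their backs; the gripper's body (76 mm by 85 mm) begins 54 mm behind the grasp point. The pads swing forward as they close: fully open they stand 13 mm farther back than shut.
Start: joints at [-1.161, 0.615, -0.013, 1.423, 0.008, 1.103, -0.04], TCP at [0.274, 0.589, 0.253] pointing down, gripper open.
Joint ranges: [-3.12, 3.12], [-0.3, 2.06], [-1.34, 1.32], [0.26, 2.42], [-1.36, 4.5], [0.01, 1.98], [-2.84, 2.84]. Speed limits (rad/s): [2.79, 2.79, 3.14, 3.14, 3.14, 3.14, 3.14].

INTERFACE

Orientations are given as a unit quaternion [x, y, z, w].
In Python, from cell import arm gives the robot as it stands.
- The arm moves only by the tool play_rows, never from a script. Its argument "targets" is a list of rows, each an object of numbers: "hand": the finger opening in cm, from 0 to 8.54; "tx", "ty", "tz": the shift along the world's x, y, z in cm; "rx", "ry", "rz": the turn, a rotation vector about the world's x, y, z in degrees. A call has 1 to 8 rows; each row is the pose to reach, as a shift and turn from the pose commanded when the call began; what a row does not reach only later rows make up. A row lasts 1/12 s, in which the tool goes at most 41.7 mm and 7.16 degrees, less where a joint would pass 70% of its speed; a pose out of reach is approached as far as the arm can. A call with a gripper value outside its range is refused whole. The fingers move at their own pace and stop on an object; "force" is the grip in N (left out, the last holds). Time passes only in rows, so rows that repeat a pose let the fingers close. It gives the time, the measured TCP pose, the force, the opening and the grip force at its end, in the units of the state.
- arm.observe(): the state, without advancing time (a new reading comes with each control period).
- arm.capture(name): name is "side" or "top"; returns a dict with "img" (400x640x3 uint8, red, green, blue), "z_map" (400x640 float32, m along the optical axis (not along the pixel's ray), 0 where there is no reading), "fx", "fy", "cx", "cy" (pixels), "rvec" (rotation vector, rad) and "tvec" (3), from world to camera coordinates, as OpenCV has them. Camera axes: x right, y down, z forward; pixel columns grow to the right and rows downward; lengths in m; the calibration is good to about 2 mm. A picture is of the moment at which its call begins.
- arm.hand_in(): hands the job in; it is judged then, once.
Trained networks look in a picture, given as the dict that the camera call returned (one of the last four; its "shot" number tells which), for a name from the list of things; names that differ only in an ending like _2 or _b are one class to them, and where a whole thing is asked for, a point or a joint stands for the part that bears it (a point fixed in the world has none). Each returns a list of dicts, best first, with "p" (0 to 1); they miss things now and then, are a little off and sometimes report something else, mostly with a low value. They report only what shows in the picture. A call takes as long as a camera call. They do not tell look-alikes from the thing itself.
- arm.spot_in(target, picture): "uv" ([column, row] in pixels, amid what is visible of it).
- arm.place_of(target, picture): "uv" ([column, row] in pixels: a listed point, or the origin of a listed thing).
The state is a dict: "clock": time; "joint_pos": joint angles; "qvel": joint speeds; "tau": joint torques, N m; "position": TCP position; "eef_rot": TCP orientation; "force": force on the tool from outside, world axes, zero at the start; "wrist_torque": the same for the moment, N m; "width": finger opening in m; "finger_force": force on a finger pad.
Only numpy, scipy, OpenCV 4.12 (cv2) and the standard library are available. Lean on these libraries where they do the work, as an engineer would, in place of code of your own. Each camera call takes 0.05 s, during which the arm holds its last target. There are 200 camera calls.

## Working session

There is one attempt and no reset: what is moved stays moved. The work goes in short steps, Python scripts to look and compute and a tool call to move; the robot and the scene stay as the last step left them, time stands still between calls to the robot, and variables do not carry over. Pictures are saved under pics/ and viewed, at most 14 in all, crops included, and the job is handed in when it is done.

Besides the shell and the picture viewer there is one more tool, called after ">>>" as a command line: name --argument value ..., lists and objects as JSON in quotes. play_rows: Moves the arm, as the interface text tells. Its arguments: {"type":"object","properties":{"targets":{"type":"array"},"force":{"type":"number"}},"required":["targets"]}

```bash
ls; mkdir -p pics; cat > h.py <<'E'
import numpy as np, cv2
from cell import arm
def cam(name, save=None):
    d=arm.capture(name)
    if save: cv2.imwrite('pics/'+save, d['img'][:,:,::-1])
    return d
def world(d,u,v,z=None,depth=None):
    R=cv2.Rodrigues(np.array(d['rvec'],float))[0]; t=np.array(d['tvec'],float).ravel()
    r=np.array([(u-d['cx'])/d['fx'],(v-d['cy'])/d['fy'],1.0])
    c=-R.T@t; w=R.T@r
    if z is not None: return c+w*(z-c[2])/w[2]
    if depth is None: depth=d['z_map'][int(round(v)),int(round(u))]
    return c+w*depth
def cloud(d):
    R=cv2.Rodrigues(np.array(d['rvec'],float))[0]; t=np.array(d['tvec'],float).ravel()
    v,u=np.mgrid[:400,:640]; z=d['z_map']
    P=np.stack([(u-d['cx'])/d['fx']*z,(v-d['cy'])/d['fy']*z,z],-1)
    return (P-t)@R
E
python3 - <<'E'
from h import *
for n in ('top','side'):
    d=cam(n,n+'0.png')
    for k in ['tray1_c','spacer_c','bed_c','pivot','swing_end','knob_grip','mug_c','pot_c']:
        for q in arm.place_of(k,d)[:6]:
            u,v=q['uv']; 
            if q['p']>.2 and 0<=u<640 and 0<=v<400: print(n,k,round(q['p'],2),np.round(q['uv']),np.round(world(d,u,v),3))
print(arm.observe()['clock'])
E
```

```text
pics
top tray1_c 0.71 [355. 221.] [ 0.443 -0.18   0.018]
top spacer_c 0.56 [407. 161.] [ 0.612 -0.325  0.036]
top bed_c 0.97 [228. 200.] [ 0.505  0.18  -0.001]
top pivot 0.58 [221. 142.] [0.628 0.167 0.187]
top swing_end 0.93 [161. 175.] [0.546 0.318 0.176]
top knob_grip 0.58 [173. 165.] [0.566 0.276 0.216]
top mug_c 0.59 [335. 102.] [ 0.791 -0.126  0.003]
top pot_c 0.73 [259. 103.] [0.786 0.095 0.01 ]
side tray1_c 0.82 [333. 270.] [ 0.423 -0.188  0.021]
side spacer_c 0.72 [418. 262.] [ 0.588 -0.338  0.034]
side bed_c 0.64 [293. 149.] [0.615 0.159 0.171]
side bed_c 0.6 [266. 207.] [0.502 0.17  0.004]
side bed_c 0.47 [336. 267.] [ 0.437 -0.187  0.021]
side pivot 0.56 [294. 147.] [0.62  0.159 0.174]
side swing_end 0.56 [240. 142.] [0.528 0.305 0.175]
side swing_end 0.37 [332. 268.] [ 0.432 -0.178  0.016]
side knob_grip 0.68 [254. 132.] [0.566 0.279 0.205]
side mug_c 0.68 [392. 194.] [ 0.737 -0.138  0.083]
side pot_c 0.74 [344. 174.] [0.737 0.054 0.07 ]
side pot_c 0.54 [395. 199.] [ 0.739 -0.145  0.067]
0.9
```

View pics/top0.png

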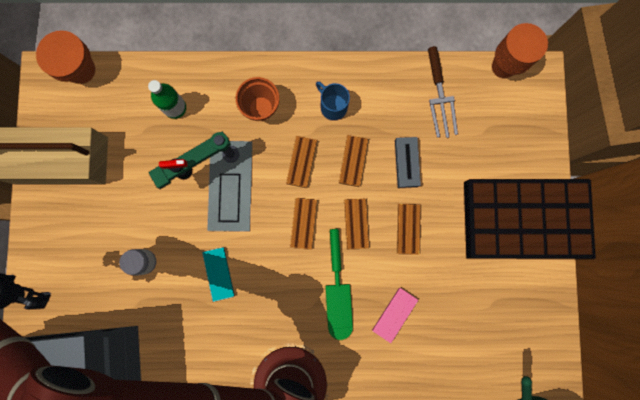

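View pics/side0.png

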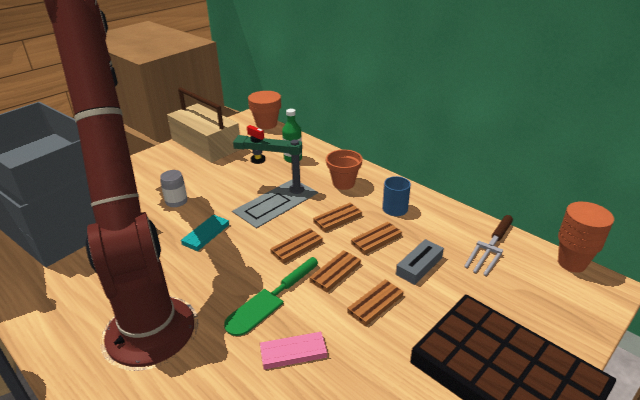

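The pictures show five brown trays (top view: 303,162; 355,160; 305,222; 357,223; 408,228), the spacer at (408,162), and the outline at (229,198). The pink and turquoise slabs are the look-alikes. With five trays present, the spacer stays out.

```bash
cat >> h.py <<'E'
def rect(m,P):
    pts=P[m][:,:2].astype(np.float32)
    (c,s,a)=cv2.minAreaRect(pts); 
    if s[0]<s[1]: a+=90; s=s[::-1]
    return np.round(c,4),np.round(s,3),round((a+90)%180-90,1)
def trays(d,zlo=.010,zhi=.03,show=True):
    P=cloud(d); hsv=cv2.cvtColor(d['img'],cv2.COLOR_RGB2HSV)
    m=(P[...,2]>zlo)&(P[...,2]<zhi)&(np.abs(P[...,1])<.5)&(P[...,0]>.3)&(P[...,0]<.72)
    n,l,st,ce=cv2.connectedComponentsWithStats(m.astype(np.uint8))
    for i in range(1,n):
        if st[i,4]>300: print('comp',np.round(ce[i]),st[i,4],rect(l==i,P),np.round(np.median(P[l==i][:,2]),4),np.median(d['img'][l==i],0))
E
python3 - <<'E'
from h import *
d=cam('top'); trays(d,.009,.05)
P=cloud(d)
g=d['img'].astype(int)
m=np.zeros((400,640),bool); m[168:228,213:246]=1
m&=(g.max(-1)<45)
print('outline',m.sum(),rect(m,P))
# homography-free: same with z=.004 plane
v,u=np.nonzero(m); W=np.array([world(d,a,b,z=.004) for a,b in zip(u,v)]); print(cv2.minAreaRect(W[:,:2].astype(np.float32)),np.median(P[m][:,2]))
c=d['img'][130:250,130:430]; cv2.imwrite('pics/c1.png',cv2.resize(c[:,:,::-1],None,fx=2.6,fy=2.6,interpolation=cv2.INTER_CUBIC))
R=cv2.Rodrigues(np.array(d['rvec']))[0]; print(-R.T@np.ravel(d['tvec']), d['fx'])
s=arm.observe(); print(s['position'],s['eef_rot'],arm.finger_overhang, s['force'])
E
```

```text
comp [353. 161.] 1033 (array([ 0.6166, -0.1771]), array([0.142, 0.06 ]), -10.1) 0.0177 [154.  92.  36.]
comp [302. 162.] 1034 (array([ 0.6139, -0.0296]), array([0.142, 0.06 ]), -11.4) 0.0177 [154.  91.  36.]
comp [408. 162.] 1140 (array([ 0.6098, -0.3288]), array([0.14 , 0.061]), 2.6) 0.0352 [ 94. 100. 104.]
comp [468. 220.] 476 (array([ 0.4504, -0.4946]), array([0.217, 0.011]), -0.0) 0.0367 [13. 12. 14.]
comp [304. 223.] 1073 (array([ 0.4374, -0.0361]), array([0.141, 0.06 ]), -5.8) 0.0179 [160.  95.  36.]
comp [356. 224.] 1077 (array([ 0.437 , -0.1842]), array([0.14, 0.06]), 3.0) 0.0179 [159.  94.  36.]
comp [409. 229.] 1088 (array([ 0.4224, -0.3311]), array([0.14 , 0.062]), -2.4) 0.0176 [155.  91.  35.]
comp [336. 250.] 430 (array([ 0.3609, -0.1258]), array([0.123, 0.028]), 3.8) 0.0249 [ 16. 117.  43.]
comp [216. 261.] 521 (array([0.3301, 0.2079]), array([0.07 , 0.061]), 12.9) 0.0179 [ 0. 79. 78.]
outline 87 (array([0.5135, 0.1765]), array([0.138, 0.057]), -0.3)
((0.5129539370536804, 0.17622722685337067), (0.05570780485868454, 0.137366384267807), 89.63565063476562) 0.003930623210663626
[ 0.34564694 -0.07266859  1.40495551] 496.5258891900074
[0.27435317 0.58922192 0.25332301] [ 2.16166497e-01  9.76356515e-01 -1.88932476e-05 -3.13774503e-05] 0.022 [-0.34366446  0.08560198 -0.80907627]
```

View pics/c1.png

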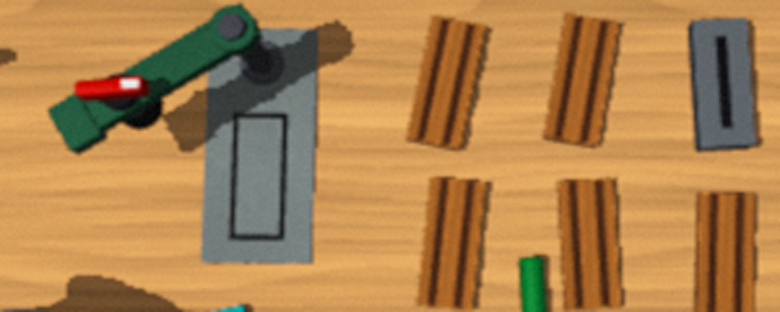

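>>> play_rows --targets '[{"tz": 4, "hand": 8.5}, {"tx": 2, "ty": -3.4, "tz": 6, "rz": 5, "hand": 8.5}, {"tx": 4, "ty": -7, "tz": 6, "rz": 10, "hand": 8.5}, {"tx": 6, "ty": -10.5, "tz": 6, "rz": 13.6, "hand": 8.5}, {"tx": 8, "ty": -14, "tz": 6, "rz": 13.6, "hand": 8.5}, {"tx": 10, "ty": -17.5, "tz": 6, "rz": 13.6, "hand": 8.5}, {"tx": 12, "ty": -21, "tz": 6, "rz": 13.6, "hand": 8.5}, {"tx": 14, "ty": -24.5, "tz": 6, "rz": 13.6, "hand": 8.5}]'

```text
invalid input
```

```bash
cat >> h.py <<'E'
def st():
    s=arm.observe(); from scipy.spatial.transform import Rotation as Ro
    M=Ro.from_quat(s['eef_rot']).as_matrix()
    print('t %.1f pos %s grip-angle %.1f tilt %.2f width %.4f ff %.1f F %s'%(s['clock'],np.round(s['position'],4),(np.degrees(np.arctan2(M[1,1],M[0,1]))%180)-90,np.degrees(np.arccos(-M[2,2])),s['width'],s['finger_force'],np.round(s['force'],1)))
E
python3 - <<'E'
from h import *
st()
d=cam('top'); P=cloud(d); g=d['img'].astype(int)
sat=g.max(-1)-g.min(-1)
m=(sat<25)&(g.mean(-1)>60)&(P[...,2]>-.006)&(P[...,2]<.012)&(P[...,0]>.38)&(P[...,0]<.70)&(P[...,1]>.08)&(P[...,1]<.27)
m=cv2.morphologyEx(m.astype(np.uint8),cv2.MORPH_OPEN,np.ones((3,3)))>0
print('plate',m.sum(),rect(m,P))
m=(P[...,2]>.178)&(P[...,2]<.19)&(P[...,0]>.58)&(P[...,0]<.70)&(P[...,1]>.12)&(P[...,1]<.21)
print('post',m.sum(),P[m].mean(0))
E
```

```text
t 0.9 pos [0.2744 0.5892 0.2533] grip-angle -25.0 tilt 0.00 width 0.0857 ff 0.0 F [-0.3  0.1 -0.8]
plate 2605 (array([0.5476, 0.1755]), array([0.258, 0.12 ]), -0.4)
post 155 [0.6334194  0.1759035  0.18153364]
```

>>> play_rows --targets '[{"tx": 0, "ty": 0, "tz": 4, "rx": 0, "ry": 0, "rz": 0, "hand": 8.5}, {"tx": 2, "ty": -3.4, "tz": 6, "rx": 0, "ry": 0, "rz": 5, "hand": 8.5}, {"tx": 14, "ty": -24.5, "tz": 6, "rx": 0, "ry": 0, "rz": 13.6, "hand": 8.5}, {"tx": 14, "ty": -24.5, "tz": 6, "rx": 0, "ry": 0, "rz": 13.6, "hand": 8.5}, {"tx": 14, "ty": -24.5, "tz": 6, "rx": 0, "ry": 0, "rz": 13.6, "hand": 8.5}, {"tx": 14, "ty": -24.5, "tz": 6, "rx": 0, "ry": 0, "rz": 13.6, "hand": 8.5}, {"tx": 14, "ty": -24.5, "tz": 6, "rx": 0, "ry": 0, "rz": 13.6, "hand": 8.5}, {"tx": 14, "ty": -24.5, "tz": 6, "rx": 0, "ry": 0, "rz": 13.6, "hand": 8.5}]'

```text
clock: 1.67
position: [0.4157, 0.3413, 0.3137]
eef_rot: [0.1, 0.995, -0.0, 0.001]
force: [1.4, -0.1, -0.5]
width: 0.0853
finger_force: 0.0
```

>>> play_rows --targets '[{"tx": 17, "ty": -31, "tz": 0, "rx": 0, "ry": 0, "rz": 0, "hand": 8.5}, {"tx": 17, "ty": -31, "tz": 0, "rx": 0, "ry": 0, "rz": 0, "hand": 8.5}, {"tx": 17, "ty": -31, "tz": 0, "rx": 0, "ry": 0, "rz": 0, "hand": 8.5}, {"tx": 17, "ty": -31, "tz": 0, "rx": 0, "ry": 0, "rz": 0, "hand": 8.5}, {"tx": 17, "ty": -31, "tz": 0, "rx": 0, "ry": 0, "rz": 0, "hand": 8.5}, {"tx": 17, "ty": -31, "tz": 0, "rx": 0, "ry": 0, "rz": 0, "hand": 8.5}, {"tx": 17, "ty": -31, "tz": 0, "rx": 0, "ry": 0, "rz": 0, "hand": 8.5}, {"tx": 19.8, "ty": -37.1, "tz": 0, "rx": 0, "ry": 0, "rz": 0, "hand": 8.5}]'

```text
clock: 2.33
position: [0.5741, 0.0495, 0.3136]
eef_rot: [0.099, 0.995, 0.0, 0.0]
force: [1.5, 1.3, 0.1]
width: 0.0848
finger_force: 0.0
```

```bash
python3 - <<'E'
from h import *
st()
E
```

```text
t 2.3 pos [0.5741 0.0495 0.3136] grip-angle -11.3 tilt 0.05 width 0.0848 ff 0.0 F [1.5 1.3 0.1]
```

>>> play_rows --targets '[{"tx": 4, "ty": -8, "tz": 0, "rx": 0, "ry": 0, "rz": 0, "hand": 8.5}, {"tx": 4, "ty": -8, "tz": 0, "rx": 0, "ry": 0, "rz": 0, "hand": 8.5}, {"tx": 4, "ty": -8, "tz": -8, "rx": 0, "ry": 0, "rz": 0, "hand": 8.5}, {"tx": 4, "ty": -8, "tz": -23.5, "rx": 0, "ry": 0, "rz": 0, "hand": 8.5}, {"tx": 4, "ty": -8, "tz": -23.5, "rx": 0, "ry": 0, "rz": 0, "hand": 8.5}, {"tx": 4, "ty": -8, "tz": -23.5, "rx": 0, "ry": 0, "rz": 0, "hand": 8.5}, {"tx": 4, "ty": -8, "tz": -23.5, "rx": 0, "ry": 0, "rz": 0, "hand": 8.5}, {"tx": 4, "ty": -8, "tz": -23.5, "rx": 0, "ry": 0, "rz": 0, "hand": 8.5}]'

```text
clock: 3.0
position: [0.6111, -0.0287, 0.0743]
eef_rot: [0.099, 0.995, -0.0, -0.003]
force: [-0.4, 0.1, 0.4]
width: 0.0851
finger_force: 0.0
```

```bash
python3 - <<'E'
from h import *
st()
d=cam('side','s1.png'); c=d['img'][140:290,230:430]; cv2.imwrite('pics/s1c.png',cv2.resize(c[:,:,::-1],None,fx=3.5,fy=3.5,interpolation=cv2.INTER_CUBIC))
st()
E
```

```text
t 3.0 pos [ 0.6111 -0.0287  0.0743] grip-angle -11.4 tilt 0.31 width 0.0851 ff 0.0 F [-0.4  0.1  0.4]
t 3.0 pos [ 0.6082 -0.0286  0.0699] grip-angle -11.4 tilt 0.81 width 0.0849 ff 0.0 F [-1.4 -0.2 -3.4]
```

View pics/s1c.png

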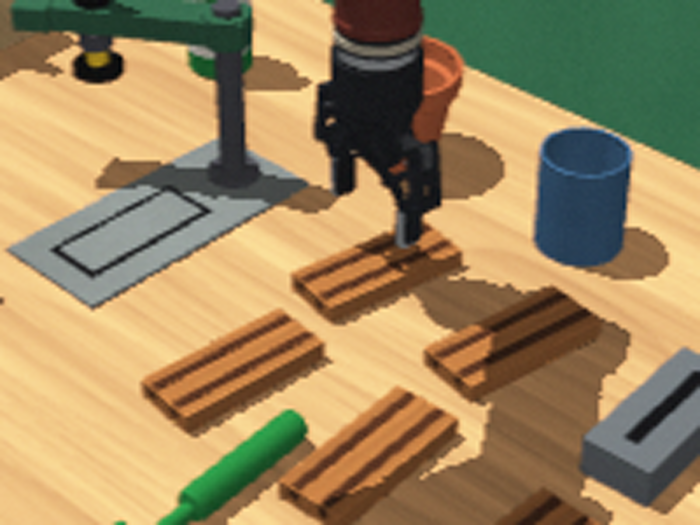

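The gripper is straddling the first tray (crop 380,265), with its fingers on both sides.

>>> play_rows --targets '[{"tx": 0, "ty": 0, "tz": 0, "rx": 0, "ry": 0, "rz": 0, "hand": 8.5}, {"tx": 0, "ty": 0, "tz": -2, "rx": 0, "ry": 0, "rz": 0, "hand": 8.5}, {"tx": 0, "ty": 0, "tz": -3, "rx": 0, "ry": 0, "rz": 0, "hand": 8.5}, {"tx": 0, "ty": 0, "tz": -3, "rx": 0, "ry": 0, "rz": 0, "hand": 8.5}, {"tx": 0, "ty": 0, "tz": -3, "rx": 0, "ry": 0, "rz": 0, "hand": 8.5}, {"tx": 0, "ty": 0, "tz": -3, "rx": 0, "ry": 0, "rz": 0, "hand": 8.5}]'

```text
clock: 3.55
position: [0.6144, -0.0288, 0.0501]
eef_rot: [0.099, 0.995, 0.0, 0.001]
force: [-0.9, -0.6, -0.7]
width: 0.0849
finger_force: 0.0
```

```bash
python3 - <<'E'
from h import *
st()
E
```

```text
t 3.5 pos [ 0.6144 -0.0288  0.0501] grip-angle -11.4 tilt 0.17 width 0.0849 ff 0.0 F [-0.9 -0.6 -0.7]
```

>>> play_rows --targets '[{"tx": 0, "ty": 0, "tz": -1.2, "rx": 0, "ry": 0, "rz": 0, "hand": 8.5}, {"tx": 0, "ty": 0, "tz": -2.4, "rx": 0, "ry": 0, "rz": 0, "hand": 8.5}, {"tx": 0, "ty": 0, "tz": -2.4, "rx": 0, "ry": 0, "rz": 0, "hand": 8.5}, {"tx": 0, "ty": 0, "tz": -2.4, "rx": 0, "ry": 0, "rz": 0, "hand": 5}, {"tx": 0, "ty": 0, "tz": -2.4, "rx": 0, "ry": 0, "rz": 0, "hand": 5}, {"tx": 0, "ty": 0, "tz": -2.4, "rx": 0, "ry": 0, "rz": 0, "hand": 5}, {"tx": 0, "ty": 0, "tz": -2.4, "rx": 0, "ry": 0, "rz": 0, "hand": 5}, {"tx": 0, "ty": 0, "tz": -2.4, "rx": 0, "ry": 0, "rz": 0, "hand": 5}]' --force 60

```text
clock: 4.22
position: [0.6136, -0.0288, 0.0247]
eef_rot: [0.099, 0.995, -0.0, 0.0]
force: [0.6, 0.1, 0.6]
width: 0.0587
finger_force: 66.3
```

```bash
python3 - <<'E'
from h import *
st()
d=cam('side','s2.png'); c=d['img'][140:290,230:430]; cv2.imwrite('pics/s2c.png',cv2.resize(c[:,:,::-1],None,fx=3.5,fy=3.5,interpolation=cv2.INTER_CUBIC))
E
```

```text
t 4.2 pos [ 0.6136 -0.0288  0.0247] grip-angle -11.4 tilt 0.05 width 0.0587 ff 66.3 F [0.6 0.1 0.6]
```

View pics/s2c.png

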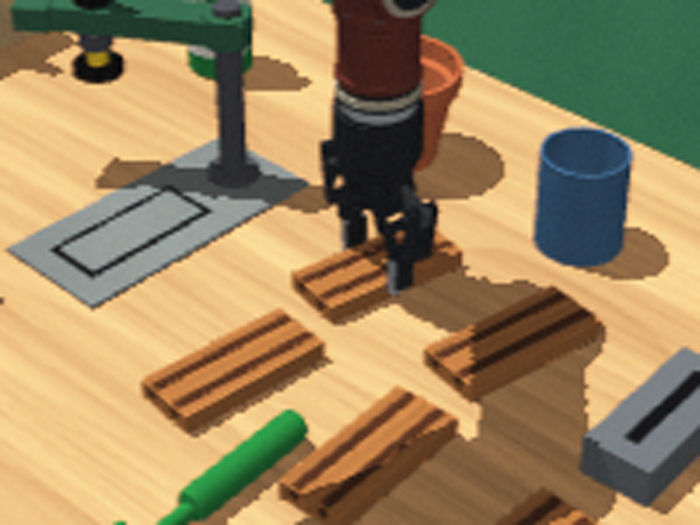

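Gripped at 58.7 mm (crop 385,270), square on the tray's sides. Now I'll lift it and carry it to the bed.

>>> play_rows --targets '[{"tx": 0, "ty": 0, "tz": 4, "rx": 0, "ry": 0, "rz": 0, "hand": 5}, {"tx": -2, "ty": 0, "tz": 7, "rx": 0, "ry": 0, "rz": 4, "hand": 5}, {"tx": -5, "ty": 1, "tz": 10, "rx": 0, "ry": 0, "rz": 8, "hand": 5}, {"tx": -8, "ty": 3, "tz": 12, "rx": 0, "ry": 0, "rz": 10.9, "hand": 5}, {"tx": -10.1, "ty": 6, "tz": 12, "rx": 0, "ry": 0, "rz": 10.9, "hand": 5}, {"tx": -10.1, "ty": 10, "tz": 12, "rx": 0, "ry": 0, "rz": 10.9, "hand": 5}, {"tx": -10.1, "ty": 14, "tz": 12, "rx": 0, "ry": 0, "rz": 10.9, "hand": 5}, {"tx": -10.1, "ty": 18, "tz": 12, "rx": 0, "ry": 0, "rz": 10.9, "hand": 5}]'

```text
clock: 4.93
position: [0.5117, 0.1525, 0.1448]
eef_rot: [0.005, 1.0, 0.0, 0.0]
force: [-0.3, 0.2, -0.5]
width: 0.0582
finger_force: 66.1
```

>>> play_rows --targets '[{"tx": 0, "ty": 1.5, "tz": 0, "rx": 0, "ry": 0, "rz": 0, "hand": 5}, {"tx": 0, "ty": 2.5, "tz": -3, "rx": 0, "ry": 0, "rz": 0, "hand": 5}, {"tx": 0, "ty": 2.5, "tz": -6, "rx": 0, "ry": 0, "rz": 0, "hand": 5}, {"tx": 0, "ty": 2.5, "tz": -8, "rx": 0, "ry": 0, "rz": 0, "hand": 5}, {"tx": 0, "ty": 2.5, "tz": -8, "rx": 0, "ry": 0, "rz": 0, "hand": 5}, {"tx": 0, "ty": 2.5, "tz": -8, "rx": 0, "ry": 0, "rz": 0, "hand": 5}]'

```text
clock: 5.43
position: [0.5115, 0.1759, 0.0636]
eef_rot: [0.004, 1.0, -0.001, -0.001]
force: [0.3, 0.0, -0.5]
width: 0.0585
finger_force: 66.0
```

```bash
python3 - <<'E'
from h import *
st()
E
```

```text
t 5.4 pos [0.5115 0.1759 0.0636] grip-angle -0.5 tilt 0.16 width 0.0585 ff 66.0 F [ 0.3  0.  -0.5]
```

>>> play_rows --targets '[{"tx": 0.1, "ty": 0, "tz": -1.5, "rx": 0, "ry": 0, "rz": 0, "hand": 5}, {"tx": 0.1, "ty": 0, "tz": -3, "rx": 0, "ry": 0, "rz": 0, "hand": 5}, {"tx": 0.1, "ty": 0, "tz": -3.4, "rx": 0, "ry": 0, "rz": 0, "hand": 5}, {"tx": 0.1, "ty": 0, "tz": -3.4, "rx": 0, "ry": 0, "rz": 0, "hand": 5}, {"tx": 0.1, "ty": 0, "tz": -3.4, "rx": 0, "ry": 0, "rz": 0, "hand": 8.5}, {"tx": 0.1, "ty": 0, "tz": -3.4, "rx": 0, "ry": 0, "rz": 0, "hand": 8.5}, {"tx": 0.1, "ty": 0, "tz": -3.4, "rx": 0, "ry": 0, "rz": 0, "hand": 8.5}, {"tx": 0.1, "ty": 0, "tz": -3.4, "rx": 0, "ry": 0, "rz": 0, "hand": 8.5}]'

```text
clock: 6.1
position: [0.5139, 0.1765, 0.0313]
eef_rot: [0.004, 1.0, 0.0, 0.001]
force: [-0.1, 0.5, 0.3]
width: 0.0852
finger_force: 0.0
```

>>> play_rows --targets '[{"tx": 0, "ty": 0, "tz": 4, "rx": 0, "ry": 0, "rz": 0, "hand": 8.5}, {"tx": 0, "ty": 0, "tz": 8, "rx": 0, "ry": 0, "rz": 0, "hand": 8.5}, {"tx": 0, "ty": -4, "tz": 10, "rx": 0, "ry": 0, "rz": -3, "hand": 8.5}, {"tx": 0, "ty": -8, "tz": 10, "rx": 0, "ry": 0, "rz": -6, "hand": 8.5}, {"tx": 0, "ty": -12, "tz": 10, "rx": 0, "ry": 0, "rz": -9.6, "hand": 8.5}, {"tx": 2, "ty": -15.5, "tz": 10, "rx": 0, "ry": 0, "rz": -9.6, "hand": 8.5}, {"tx": 4, "ty": -19, "tz": 10, "rx": 0, "ry": 0, "rz": -9.6, "hand": 8.5}, {"tx": 6, "ty": -22, "tz": 10, "rx": 0, "ry": 0, "rz": -9.6, "hand": 8.5}]'

```text
clock: 6.77
position: [0.5736, -0.047, 0.1312]
eef_rot: [0.089, 0.996, -0.001, 0.0]
force: [1.0, 0.6, -0.2]
width: 0.0849
finger_force: 0.0
```

```bash
python3 - <<'E'
from h import *
st()
d=cam('top','t2.png'); trays(d,.012,.03)
E
```

```text
t 6.8 pos [ 0.5736 -0.047   0.1312] grip-angle -10.2 tilt 0.08 width 0.0849 ff 0.0 F [ 1.   0.6 -0.2]
comp [354. 161.] 1001 (array([ 0.6165, -0.1773]), array([0.141, 0.06 ]), -10.1) 0.0178 [97. 57. 24.]
comp [229. 196.] 1069 (array([0.5135, 0.1752]), array([0.14 , 0.062]), -0.7) 0.0217 [173. 102.  41.]
comp [356. 224.] 1044 (array([ 0.4369, -0.1844]), array([0.14, 0.06]), 2.8) 0.0181 [178. 108.  42.]
comp [409. 229.] 1067 (array([ 0.4226, -0.3308]), array([0.14 , 0.061]), -2.9) 0.0178 [93. 55. 22.]
comp [336. 250.] 398 (array([ 0.361 , -0.1256]), array([0.123, 0.028]), 3.5) 0.0247 [ 18. 132.  49.]
comp [216. 261.] 515 (array([0.3295, 0.2079]), array([0.071, 0.061]), 13.7) 0.0179 [  0. 188. 186.]
```

>>> play_rows --targets '[{"tx": 1.4, "ty": -4, "tz": 0, "rx": 0, "ry": 0, "rz": 0, "hand": 8.5}, {"tx": 2.8, "ty": -8, "tz": 0, "rx": 0, "ry": 0, "rz": 0, "hand": 8.5}, {"tx": 4.3, "ty": -11.5, "tz": 0, "rx": 0, "ry": 0, "rz": 0, "hand": 8.5}, {"tx": 4.3, "ty": -13, "tz": -2, "rx": 0, "ry": 0, "rz": 0, "hand": 8.5}, {"tx": 4.3, "ty": -13, "tz": -5, "rx": 0, "ry": 0, "rz": 0, "hand": 8.5}, {"tx": 4.3, "ty": -13, "tz": -7.5, "rx": 0, "ry": 0, "rz": 0, "hand": 8.5}, {"tx": 4.3, "ty": -13, "tz": -8.5, "rx": 0, "ry": 0, "rz": 0, "hand": 8.5}, {"tx": 4.3, "ty": -13, "tz": -8.5, "rx": 0, "ry": 0, "rz": 0, "hand": 8.5}]'

```text
clock: 7.48
position: [0.6142, -0.1726, 0.0426]
eef_rot: [0.087, 0.996, 0.001, -0.003]
force: [-0.4, 1.0, 0.1]
width: 0.085
finger_force: 0.0
```

```bash
python3 - <<'E'
from h import *
st()
E
```

```text
t 7.5 pos [ 0.6142 -0.1726  0.0426] grip-angle -10.0 tilt 0.36 width 0.0850 ff 0.0 F [-0.4  1.   0.1]
```

>>> play_rows --targets '[{"tx": 0.1, "ty": -0.4, "tz": 0, "rx": 0, "ry": 0, "rz": 0, "hand": 8.5}, {"tx": 0.1, "ty": -0.4, "tz": -1, "rx": 0, "ry": 0, "rz": 0, "hand": 8.5}, {"tx": 0.1, "ty": -0.4, "tz": -1.8, "rx": 0, "ry": 0, "rz": 0, "hand": 8.5}, {"tx": 0.1, "ty": -0.4, "tz": -1.8, "rx": 0, "ry": 0, "rz": 0, "hand": 5}, {"tx": 0.1, "ty": -0.4, "tz": -1.8, "rx": 0, "ry": 0, "rz": 0, "hand": 5}, {"tx": 0.1, "ty": -0.4, "tz": -1.8, "rx": 0, "ry": 0, "rz": 0, "hand": 5}, {"tx": 0.1, "ty": -0.4, "tz": -1.8, "rx": 0, "ry": 0, "rz": 0, "hand": 5}, {"tx": 0.1, "ty": -0.4, "tz": -1.8, "rx": 0, "ry": 0, "rz": 0, "hand": 5}]'

```text
clock: 8.15
position: [0.6178, -0.1778, 0.028]
eef_rot: [0.088, 0.996, -0.0, 0.001]
force: [-0.0, -0.0, 1.2]
width: 0.0581
finger_force: 64.9
```

```bash
python3 - <<'E'
from h import *
st()
E
```

```text
t 8.2 pos [ 0.6178 -0.1778  0.028 ] grip-angle -10.1 tilt 0.08 width 0.0581 ff 64.9 F [-0.  -0.   1.2]
```

>>> play_rows --targets '[{"tx": 0, "ty": 0, "tz": 4, "rx": 0, "ry": 0, "rz": 0, "hand": 5}, {"tx": -1, "ty": 1, "tz": 7.5, "rx": 0, "ry": 0, "rz": 3, "hand": 5}, {"tx": -3, "ty": 3, "tz": 10.5, "rx": 0, "ry": 0, "rz": 6, "hand": 5}, {"tx": -5, "ty": 6, "tz": 12, "rx": 0, "ry": 0, "rz": 9.6, "hand": 5}, {"tx": -7, "ty": 9.5, "tz": 12, "rx": 0, "ry": 0, "rz": 9.6, "hand": 5}, {"tx": -9, "ty": 13, "tz": 12, "rx": 0, "ry": 0, "rz": 9.6, "hand": 5}, {"tx": -10.4, "ty": 16.5, "tz": 12, "rx": 0, "ry": 0, "rz": 9.6, "hand": 5}, {"tx": -10.4, "ty": 20, "tz": 12, "rx": 0, "ry": 0, "rz": 9.6, "hand": 5}]'

```text
clock: 8.82
position: [0.509, 0.0231, 0.1474]
eef_rot: [0.005, 1.0, -0.0, -0.002]
force: [1.0, 0.2, -1.5]
width: 0.0581
finger_force: 65.1
```

>>> play_rows --targets '[{"tx": 0, "ty": 4, "tz": 0, "rx": 0, "ry": 0, "rz": 0, "hand": 5}, {"tx": 0, "ty": 8, "tz": 0, "rx": 0, "ry": 0, "rz": 0, "hand": 5}, {"tx": 0, "ty": 12, "tz": 0, "rx": 0, "ry": 0, "rz": 0, "hand": 5}, {"tx": 0, "ty": 15.3, "tz": 0, "rx": 0, "ry": 0, "rz": 0, "hand": 5}, {"tx": 0, "ty": 15.3, "tz": -3, "rx": 0, "ry": 0, "rz": 0, "hand": 5}, {"tx": 0, "ty": 15.3, "tz": -6, "rx": 0, "ry": 0, "rz": 0, "hand": 5}, {"tx": 0, "ty": 15.3, "tz": -6.5, "rx": 0, "ry": 0, "rz": 0, "hand": 5}, {"tx": 0, "ty": 15.3, "tz": -6.5, "rx": 0, "ry": 0, "rz": 0, "hand": 5}]'

```text
clock: 9.48
position: [0.5115, 0.1744, 0.0805]
eef_rot: [0.004, 1.0, -0.001, -0.003]
force: [-0.8, -0.5, -0.1]
width: 0.0581
finger_force: 65.0
```

```bash
python3 - <<'E'
from h import *
st()
E
```

```text
t 9.5 pos [0.5115 0.1744 0.0805] grip-angle -0.5 tilt 0.33 width 0.0581 ff 65.0 F [-0.8 -0.5 -0.1]
```

>>> play_rows --targets '[{"tx": 0.1, "ty": 0.1, "tz": -1.5, "rx": 0, "ry": 0, "rz": 0, "hand": 5}, {"tx": 0.1, "ty": 0.1, "tz": -2.8, "rx": 0, "ry": 0, "rz": 0, "hand": 5}, {"tx": 0.1, "ty": 0.1, "tz": -3.1, "rx": 0, "ry": 0, "rz": 0, "hand": 5}, {"tx": 0.1, "ty": 0.1, "tz": -3.1, "rx": 0, "ry": 0, "rz": 0, "hand": 5}, {"tx": 0.1, "ty": 0.1, "tz": -3.1, "rx": 0, "ry": 0, "rz": 0, "hand": 8.5}, {"tx": 0.1, "ty": 0.1, "tz": -3.1, "rx": 0, "ry": 0, "rz": 0, "hand": 8.5}, {"tx": 0.1, "ty": 0.1, "tz": -3.1, "rx": 0, "ry": 0, "rz": 0, "hand": 8.5}, {"tx": 0.1, "ty": 0.1, "tz": -3.1, "rx": 0, "ry": 0, "rz": 0, "hand": 8.5}]'

```text
clock: 10.15
position: [0.5149, 0.1764, 0.0522]
eef_rot: [0.004, 1.0, 0.0, 0.001]
force: [0.2, -0.3, -0.1]
width: 0.0852
finger_force: 0.0
```

>>> play_rows --targets '[{"tx": 0, "ty": 0, "tz": 4, "rx": 0, "ry": 0, "rz": 0, "hand": 8.5}, {"tx": 0, "ty": 0, "tz": 8, "rx": 0, "ry": 0, "rz": 0, "hand": 8.5}, {"tx": 0, "ty": -4, "tz": 9, "rx": 0, "ry": 0, "rz": -2, "hand": 8.5}, {"tx": 0, "ty": -8, "tz": 9, "rx": 0, "ry": 0, "rz": -4, "hand": 8.5}, {"tx": -1, "ty": -12, "tz": 9, "rx": 0, "ry": 0, "rz": -5.3, "hand": 8.5}, {"tx": -3, "ty": -15.5, "tz": 9, "rx": 0, "ry": 0, "rz": -5.3, "hand": 8.5}, {"tx": -5, "ty": -19, "tz": 9, "rx": 0, "ry": 0, "rz": -5.3, "hand": 8.5}, {"tx": -7.5, "ty": -21, "tz": 9, "rx": 0, "ry": 0, "rz": -5.3, "hand": 8.5}]'

```text
clock: 10.82
position: [0.4392, -0.0382, 0.1419]
eef_rot: [0.053, 0.999, -0.001, 0.001]
force: [-0.3, 0.3, -0.3]
width: 0.0847
finger_force: 0.0
```

```bash
python3 - <<'E'
from h import *
st()
d=cam('top','t3.png'); trays(d,.012,.05)
E
```

```text
t 10.8 pos [ 0.4392 -0.0382  0.1419] grip-angle -6.1 tilt 0.20 width 0.0847 ff 0.0 F [-0.3  0.3 -0.3]
comp [408. 162.] 1131 (array([ 0.6101, -0.3291]), array([0.142, 0.061]), 2.7) 0.0355 [102. 108. 113.]
comp [228. 196.] 1155 (array([0.5134, 0.1744]), array([0.139, 0.062]), -1.0) 0.0395 [162.  95.  38.]
comp [468. 218.] 445 (array([ 0.4503, -0.4946]), array([0.217, 0.011]), 0.1) 0.0388 [14. 13. 15.]
comp [356. 224.] 1059 (array([ 0.4368, -0.1844]), array([0.14, 0.06]), 2.9) 0.0179 [100.  59.  27.]
comp [409. 229.] 1056 (array([ 0.4225, -0.331 ]), array([0.14 , 0.062]), -2.2) 0.0179 [94. 55. 24.]
comp [336. 250.] 430 (array([ 0.361 , -0.1255]), array([0.122, 0.027]), 3.6) 0.0251 [ 17. 127.  47.]
comp [216. 261.] 502 (array([0.3293, 0.208 ]), array([0.071, 0.061]), 13.9) 0.0179 [  0. 180. 179.]
```

>>> play_rows --targets '[{"tx": 0, "ty": 0.1, "tz": 0, "rx": 0, "ry": 0, "rz": 0, "hand": 8.5}, {"tx": 0, "ty": 0.1, "tz": -4, "rx": 0, "ry": 0, "rz": 0, "hand": 8.5}, {"tx": 0, "ty": 0.1, "tz": -8, "rx": 0, "ry": 0, "rz": 0, "hand": 8.5}, {"tx": 0, "ty": 0.1, "tz": -9.5, "rx": 0, "ry": 0, "rz": 0, "hand": 8.5}, {"tx": 0, "ty": 0.1, "tz": -9.5, "rx": 0, "ry": 0, "rz": 0, "hand": 8.5}, {"tx": 0, "ty": 0.1, "tz": -9.5, "rx": 0, "ry": 0, "rz": 0, "hand": 8.5}]'

```text
clock: 11.37
position: [0.4398, -0.0318, 0.046]
eef_rot: [0.05, 0.999, 0.0, -0.0]
force: [0.7, 0.3, 0.2]
width: 0.0851
finger_force: 0.0
```

```bash
python3 - <<'E'
from h import *
st()
E
```

```text
t 11.4 pos [ 0.4398 -0.0318  0.046 ] grip-angle -5.7 tilt 0.04 width 0.0851 ff 0.0 F [0.7 0.3 0.2]
```

>>> play_rows --targets '[{"tx": -0.2, "ty": -0.4, "tz": 0, "rx": 0, "ry": 0, "rz": 0, "hand": 8.5}, {"tx": -0.2, "ty": -0.4, "tz": -1, "rx": 0, "ry": 0, "rz": 0, "hand": 8.5}, {"tx": -0.2, "ty": -0.4, "tz": -1.9, "rx": 0, "ry": 0, "rz": 0, "hand": 8.5}, {"tx": -0.2, "ty": -0.4, "tz": -1.9, "rx": 0, "ry": 0, "rz": 0, "hand": 5}, {"tx": -0.2, "ty": -0.4, "tz": -1.9, "rx": 0, "ry": 0, "rz": 0, "hand": 5}, {"tx": -0.2, "ty": -0.4, "tz": -1.9, "rx": 0, "ry": 0, "rz": 0, "hand": 5}, {"tx": -0.2, "ty": -0.4, "tz": -1.9, "rx": 0, "ry": 0, "rz": 0, "hand": 5}, {"tx": -0.2, "ty": -0.4, "tz": -1.9, "rx": 0, "ry": 0, "rz": 0, "hand": 5}]'

```text
clock: 12.03
position: [0.4376, -0.0367, 0.0284]
eef_rot: [0.05, 0.999, 0.0, 0.001]
force: [-0.9, -0.9, 5.8]
width: 0.0581
finger_force: 63.9
```

```bash
python3 - <<'E'
from h import *
st()
E
```

```text
t 12.0 pos [ 0.4376 -0.0367  0.0284] grip-angle -5.8 tilt 0.08 width 0.0581 ff 63.9 F [-0.9 -0.9  5.8]
```

>>> play_rows --targets '[{"tx": 0, "ty": 0, "tz": 4, "rx": 0, "ry": 0, "rz": 0, "hand": 5}, {"tx": 1, "ty": 1, "tz": 8, "rx": 0, "ry": 0, "rz": 2, "hand": 5}, {"tx": 2.5, "ty": 3, "tz": 10.5, "rx": 0, "ry": 0, "rz": 4, "hand": 5}, {"tx": 4.5, "ty": 6, "tz": 12, "rx": 0, "ry": 0, "rz": 5.3, "hand": 5}, {"tx": 6, "ty": 9.5, "tz": 12, "rx": 0, "ry": 0, "rz": 5.3, "hand": 5}, {"tx": 7.5, "ty": 13, "tz": 12, "rx": 0, "ry": 0, "rz": 5.3, "hand": 5}, {"tx": 7.5, "ty": 17, "tz": 12, "rx": 0, "ry": 0, "rz": 5.3, "hand": 5}, {"tx": 7.5, "ty": 19, "tz": 12, "rx": 0, "ry": 0, "rz": 5.3, "hand": 5}]'

```text
clock: 12.7
position: [0.5124, 0.1598, 0.148]
eef_rot: [0.001, 1.0, 0.002, 0.001]
force: [-1.0, 0.7, -0.8]
width: 0.0582
finger_force: 65.0
```

>>> play_rows --targets '[{"tx": 0, "ty": 2.2, "tz": 0, "rx": 0, "ry": 0, "rz": 0, "hand": 5}, {"tx": 0, "ty": 2.2, "tz": -2, "rx": 0, "ry": 0, "rz": 0, "hand": 5}, {"tx": 0, "ty": 2.2, "tz": -4, "rx": 0, "ry": 0, "rz": 0, "hand": 5}, {"tx": 0, "ty": 2.2, "tz": -5.5, "rx": 0, "ry": 0, "rz": 0, "hand": 5}, {"tx": 0, "ty": 2.2, "tz": -5.5, "rx": 0, "ry": 0, "rz": 0, "hand": 5}, {"tx": 0, "ty": 2.2, "tz": -5.5, "rx": 0, "ry": 0, "rz": 0, "hand": 5}]'

```text
clock: 13.2
position: [0.5117, 0.175, 0.0922]
eef_rot: [0.004, 1.0, -0.0, -0.001]
force: [-0.1, 1.1, -0.9]
width: 0.0582
finger_force: 65.0
```

```bash
python3 - <<'E'
from h import *
st()
E
```

```text
t 13.2 pos [0.5117 0.175  0.0922] grip-angle -0.5 tilt 0.09 width 0.0582 ff 65.0 F [-0.1  1.1 -0.9]
```

Down 2.3 cm, release, and head towards the fourth tray, which I'll grasp at x ≈ 0.452 to stay clear of the trowel.

>>> play_rows --targets '[{"tx": 0.1, "ty": 0.05, "tz": -1.2, "rx": 0, "ry": 0, "rz": 0, "hand": 5}, {"tx": 0.1, "ty": 0.05, "tz": -2.1, "rx": 0, "ry": 0, "rz": 0, "hand": 5}, {"tx": 0.1, "ty": 0.05, "tz": -2.3, "rx": 0, "ry": 0, "rz": 0, "hand": 5}, {"tx": 0.1, "ty": 0.05, "tz": -2.3, "rx": 0, "ry": 0, "rz": 0, "hand": 5}, {"tx": 0.1, "ty": 0.05, "tz": -2.3, "rx": 0, "ry": 0, "rz": 0, "hand": 8.5}, {"tx": 0.1, "ty": 0.05, "tz": -2.3, "rx": 0, "ry": 0, "rz": 0, "hand": 8.5}, {"tx": 0.1, "ty": 0.05, "tz": -2.3, "rx": 0, "ry": 0, "rz": 0, "hand": 8.5}, {"tx": 0.1, "ty": 0.05, "tz": -2.3, "rx": 0, "ry": 0, "rz": 0, "hand": 8.5}]'

```text
clock: 13.87
position: [0.5135, 0.1758, 0.0696]
eef_rot: [0.004, 1.0, 0.0, 0.0]
force: [0.1, -0.0, 0.2]
width: 0.0851
finger_force: 0.0
```

>>> play_rows --targets '[{"tx": 0, "ty": 0, "tz": 4, "rx": 0, "ry": 0, "rz": 0, "hand": 8.5}, {"tx": 0, "ty": 0, "tz": 7, "rx": 0, "ry": 0, "rz": 0, "hand": 8.5}, {"tx": 0, "ty": -4, "tz": 8, "rx": 0, "ry": 0, "rz": 1, "hand": 8.5}, {"tx": 0, "ty": -8, "tz": 8, "rx": 0, "ry": 0, "rz": 2, "hand": 8.5}, {"tx": -1, "ty": -12, "tz": 8, "rx": 0, "ry": 0, "rz": 3.4, "hand": 8.5}, {"tx": -2, "ty": -16, "tz": 8, "rx": 0, "ry": 0, "rz": 3.4, "hand": 8.5}, {"tx": -3.5, "ty": -19.5, "tz": 8, "rx": 0, "ry": 0, "rz": 3.4, "hand": 8}, {"tx": -5, "ty": -23, "tz": 8, "rx": 0, "ry": 0, "rz": 3.4, "hand": 8}]'

```text
clock: 14.53
position: [0.4627, -0.0563, 0.1496]
eef_rot: [-0.025, 1.0, -0.0, 0.0]
force: [0.5, -0.2, 0.3]
width: 0.08
finger_force: 0.0
```

```bash
python3 - <<'E'
from h import *
st()
d=cam('top','t4.png'); trays(d,.012,.07)
E
```

```text
t 14.5 pos [ 0.4627 -0.0563  0.1496] grip-angle 2.9 tilt 0.06 width 0.0800 ff 0.0 F [ 0.5 -0.2  0.3]
comp [408. 162.] 1132 (array([ 0.6103, -0.3291]), array([0.141, 0.062]), 2.7) 0.0354 [102. 109. 114.]
comp [227. 195.] 1238 (array([0.513 , 0.1801]), array([0.14 , 0.072]), -0.5) 0.0575 [160.5  95.   39. ]
comp [469. 219.] 588 (array([ 0.4503, -0.4941]), array([0.217, 0.012]), -0.3) 0.0448 [17. 16. 18.]
comp [356. 224.] 1049 (array([ 0.437 , -0.1843]), array([0.141, 0.06 ]), 2.8) 0.0179 [139.  81.  33.]
comp [409. 229.] 1063 (array([ 0.4226, -0.331 ]), array([0.14 , 0.061]), -2.9) 0.0178 [91. 53. 21.]
comp [336. 250.] 429 (array([ 0.3612, -0.1256]), array([0.122, 0.028]), 3.7) 0.025 [ 18. 128.  48.]
comp [216. 261.] 506 (array([0.3297, 0.2078]), array([0.071, 0.06 ]), 14.0) 0.0177 [  0. 182. 180.]
```

>>> play_rows --targets '[{"tx": -0.4, "ty": -4, "tz": 0, "rx": 0, "ry": 0, "rz": 0, "hand": 8}, {"tx": -0.8, "ty": -8, "tz": 0, "rx": 0, "ry": 0, "rz": 0, "hand": 8}, {"tx": -1, "ty": -11.5, "tz": 0, "rx": 0, "ry": 0, "rz": 0, "hand": 8}, {"tx": -1, "ty": -12.7, "tz": 0, "rx": 0, "ry": 0, "rz": 0, "hand": 8}, {"tx": -1, "ty": -12.7, "tz": -3, "rx": 0, "ry": 0, "rz": 0, "hand": 8}, {"tx": -1, "ty": -12.7, "tz": -6, "rx": 0, "ry": 0, "rz": 0, "hand": 8}, {"tx": -1, "ty": -12.7, "tz": -8.5, "rx": 0, "ry": 0, "rz": 0, "hand": 8}, {"tx": -1, "ty": -12.7, "tz": -8.5, "rx": 0, "ry": 0, "rz": 0, "hand": 8}]'

```text
clock: 15.25
position: [0.4508, -0.1797, 0.0607]
eef_rot: [-0.026, 1.0, 0.002, -0.004]
force: [-0.1, 0.8, -0.4]
width: 0.0802
finger_force: 0.0
```

```bash
python3 - <<'E'
from h import *
st()
d=cam('top','t5.png'); P=cloud(d)
for lo,hi in((.05,.07),(.03,.05),(.012,.03)):
    m=(P[...,2]>lo)&(P[...,2]<hi)&(P[...,0]>.42)&(P[...,0]<.6)&(P[...,1]>.12)&(P[...,1]<.235)
    print(lo,m.sum(),rect(m,P))
st()
E
```

```text
t 15.2 pos [ 0.4508 -0.1797  0.0607] grip-angle 3.0 tilt 0.50 width 0.0802 ff 0.0 F [-0.1  0.8 -0.4]
0.05 1134 (array([0.5124, 0.1744]), array([0.139, 0.062]), -0.1)
0.03 52 (array([0.5167, 0.1719]), array([0.133, 0.057]), -1.2)
0.012 54 (array([0.5143, 0.1442]), array([0.151, 0.034]), -11.7)
t 15.3 pos [ 0.4519 -0.1801  0.0627] grip-angle 3.0 tilt 0.31 width 0.0800 ff 0.0 F [-0.2  0.1  0.1]
```

>>> play_rows --targets '[{"tx": 0, "ty": -0.3, "tz": -0.5, "rx": 0, "ry": 0, "rz": 0, "hand": 8}, {"tx": 0, "ty": -0.3, "tz": -2, "rx": 0, "ry": 0, "rz": 0, "hand": 8}, {"tx": 0, "ty": -0.3, "tz": -3.6, "rx": 0, "ry": 0, "rz": 0, "hand": 8}, {"tx": 0, "ty": -0.3, "tz": -3.7, "rx": 0, "ry": 0, "rz": 0, "hand": 8}, {"tx": 0, "ty": -0.3, "tz": -3.7, "rx": 0, "ry": 0, "rz": 0, "hand": 5}, {"tx": 0, "ty": -0.3, "tz": -3.7, "rx": 0, "ry": 0, "rz": 0, "hand": 5}, {"tx": 0, "ty": -0.3, "tz": -3.7, "rx": 0, "ry": 0, "rz": 0, "hand": 5}, {"tx": 0, "ty": -0.3, "tz": -3.7, "rx": 0, "ry": 0, "rz": 0, "hand": 5}]'

```text
clock: 15.97
position: [0.4542, -0.1845, 0.0291]
eef_rot: [-0.026, 1.0, -0.001, 0.001]
force: [-0.9, 1.6, 6.6]
width: 0.0581
finger_force: 64.4
```

```bash
python3 - <<'E'
from h import *
st()
E
```

```text
t 16.0 pos [ 0.4542 -0.1845  0.0291] grip-angle 2.9 tilt 0.17 width 0.0581 ff 64.4 F [-0.9  1.6  6.6]
```

>>> play_rows --targets '[{"tx": 0, "ty": 0, "tz": 4, "rx": 0, "ry": 0, "rz": 0, "hand": 5}, {"tx": 1, "ty": 1, "tz": 7.5, "rx": 0, "ry": 0, "rz": -1, "hand": 5}, {"tx": 2, "ty": 3, "tz": 10.5, "rx": 0, "ry": 0, "rz": -2, "hand": 5}, {"tx": 3.5, "ty": 6, "tz": 13, "rx": 0, "ry": 0, "rz": -3.4, "hand": 5}, {"tx": 5, "ty": 9.5, "tz": 13, "rx": 0, "ry": 0, "rz": -3.4, "hand": 5}, {"tx": 6.5, "ty": 13, "tz": 13, "rx": 0, "ry": 0, "rz": -3.4, "hand": 5}, {"tx": 7.5, "ty": 17, "tz": 13, "rx": 0, "ry": 0, "rz": -3.4, "hand": 5}, {"tx": 7.5, "ty": 20, "tz": 13, "rx": 0, "ry": 0, "rz": -3.4, "hand": 5}]'

```text
clock: 16.63
position: [0.5307, 0.02, 0.1588]
eef_rot: [0.003, 1.0, 0.001, 0.003]
force: [1.0, 0.5, -0.1]
width: 0.0578
finger_force: 65.2
```

>>> play_rows --targets '[{"tx": 0, "ty": 4, "tz": 0, "rx": 0, "ry": 0, "rz": 0, "hand": 5}, {"tx": 0, "ty": 8, "tz": 0, "rx": 0, "ry": 0, "rz": 0, "hand": 5}, {"tx": 0, "ty": 12, "tz": 0, "rx": 0, "ry": 0, "rz": 0, "hand": 5}, {"tx": 0, "ty": 14, "tz": 0, "rx": 0, "ry": 0, "rz": 0, "hand": 5}, {"tx": 0, "ty": 15.5, "tz": 0, "rx": 0, "ry": 0, "rz": 0, "hand": 5}, {"tx": 0, "ty": 15.5, "tz": -1, "rx": 0, "ry": 0, "rz": 0, "hand": 5}, {"tx": 0, "ty": 15.5, "tz": -2, "rx": 0, "ry": 0, "rz": 0, "hand": 5}, {"tx": 0, "ty": 15.5, "tz": -2, "rx": 0, "ry": 0, "rz": 0, "hand": 5}]'

```text
clock: 17.3
position: [0.5267, 0.168, 0.135]
eef_rot: [0.005, 1.0, -0.002, -0.002]
force: [-0.6, -0.3, -1.8]
width: 0.0575
finger_force: 65.2
```

```bash
python3 - <<'E'
from h import *
st()
d=cam('side','s3.png'); c=d['img'][90:250,170:370]; cv2.imwrite('pics/s3c.png',cv2.resize(c[:,:,::-1],None,fx=3.5,fy=3.5,interpolation=cv2.INTER_CUBIC))
E
```

```text
t 17.3 pos [0.5267 0.168  0.135 ] grip-angle -0.6 tilt 0.33 width 0.0575 ff 65.2 F [-0.6 -0.3 -1.8]
```

View pics/s3c.png

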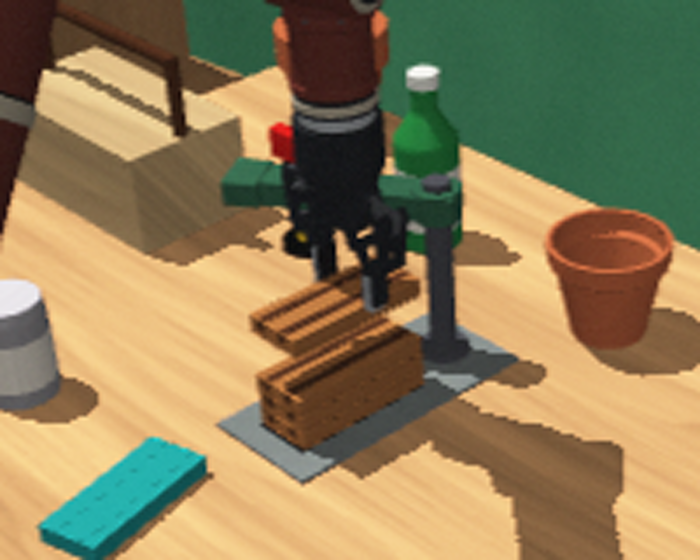

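The fourth tray hangs level (crop 335,310) above the neat three-tray stack (crop 340,385). It is clear of the green arm.

>>> play_rows --targets '[{"tx": 0.1, "ty": 0.5, "tz": -1, "rx": 0, "ry": 0, "rz": 0, "hand": 5}, {"tx": 0.1, "ty": 0.5, "tz": -2, "rx": 0, "ry": 0, "rz": 0, "hand": 5}, {"tx": 0.1, "ty": 0.5, "tz": -3, "rx": 0, "ry": 0, "rz": 0, "hand": 5}, {"tx": 0.1, "ty": 0.5, "tz": -3.5, "rx": 0, "ry": 0, "rz": 0, "hand": 5}, {"tx": 0.1, "ty": 0.5, "tz": -3.5, "rx": 0, "ry": 0, "rz": 0, "hand": 5}, {"tx": 0.1, "ty": 0.5, "tz": -3.5, "rx": 0, "ry": 0, "rz": 0, "hand": 5}]'

```text
clock: 17.85
position: [0.529, 0.1754, 0.1017]
eef_rot: [0.004, 1.0, -0.0, -0.001]
force: [0.0, -0.3, -0.8]
width: 0.0575
finger_force: 65.2
```

```bash
python3 - <<'E'
from h import *
st()
d=cam('top','t6.png'); P=cloud(d)
for lo,hi in((.07,.115),):
    m=(P[...,2]>lo)&(P[...,2]<hi)&(P[...,0]>.42)&(P[...,0]<.6)&(P[...,1]>.12)&(P[...,1]<.235)
    print(lo,m.sum(),rect(m,P)); Q=P[m&(P[...,0]<.48)]; print(Q.mean(0),Q.min(0))
E
```

```text
t 17.9 pos [0.529  0.1754 0.1017] grip-angle -0.5 tilt 0.08 width 0.0575 ff 65.2 F [ 0.  -0.3 -0.8]
0.07 560 (array([0.5097, 0.1603]), array([0.142, 0.052]), -9.5)
[0.45992229 0.16362197 0.08961255] [0.44084945 0.14483825 0.07699884]
```

>>> play_rows --targets '[{"tx": 0, "ty": 0, "tz": -0.7, "rx": 0, "ry": 0, "rz": 0, "hand": 5}, {"tx": 0, "ty": 0, "tz": -1.3, "rx": 0, "ry": 0, "rz": 0, "hand": 5}, {"tx": 0, "ty": 0, "tz": -1.4, "rx": 0, "ry": 0, "rz": 0, "hand": 5}, {"tx": 0, "ty": 0, "tz": -1.4, "rx": 0, "ry": 0, "rz": 0, "hand": 5}, {"tx": 0, "ty": 0, "tz": -1.4, "rx": 0, "ry": 0, "rz": 0, "hand": 8}, {"tx": 0, "ty": 0, "tz": -1.4, "rx": 0, "ry": 0, "rz": 0, "hand": 8}, {"tx": 0, "ty": 0, "tz": -1.4, "rx": 0, "ry": 0, "rz": 0, "hand": 8}, {"tx": 0, "ty": 0, "tz": -1.4, "rx": 0, "ry": 0, "rz": 0, "hand": 8}]'

```text
clock: 18.57
position: [0.5295, 0.1758, 0.0886]
eef_rot: [0.004, 1.0, 0.0, 0.0]
force: [-0.5, -0.7, -0.6]
width: 0.0805
finger_force: 0.0
```

>>> play_rows --targets '[{"tx": 0, "ty": 0, "tz": 4, "rx": 0, "ry": 0, "rz": 0, "hand": 8}, {"tx": 0, "ty": 0, "tz": 6, "rx": 0, "ry": 0, "rz": 0, "hand": 8}, {"tx": -1, "ty": -4, "tz": 6, "rx": 0, "ry": 0, "rz": 0, "hand": 8}, {"tx": -2, "ty": -8, "tz": 6, "rx": 0, "ry": 0, "rz": 0, "hand": 8}, {"tx": -3, "ty": -12, "tz": 6, "rx": 0, "ry": 0, "rz": -1, "hand": 8}, {"tx": -4, "ty": -16, "tz": 6, "rx": 0, "ry": 0, "rz": -2.1, "hand": 8}, {"tx": -5, "ty": -20, "tz": 6, "rx": 0, "ry": 0, "rz": -2.1, "hand": 8}, {"tx": -6, "ty": -24, "tz": 6, "rx": 0, "ry": 0, "rz": -2.1, "hand": 8}]'

```text
clock: 19.23
position: [0.4688, -0.0659, 0.1488]
eef_rot: [0.022, 1.0, -0.0, 0.001]
force: [0.9, -0.7, 0.5]
width: 0.0798
finger_force: 0.0
```

```bash
cat >> h.py <<'E'
def stack(d,lo,hi):
    P=cloud(d)
    m=(P[...,2]>lo)&(P[...,2]<hi)&(P[...,0]>.42)&(P[...,0]<.6)&(P[...,1]>.12)&(P[...,1]<.235)
    print('stack',m.sum(),rect(m,P),np.median(P[m][:,2]))
E
python3 - <<'E'
from h import *
st()
d=cam('top'); stack(d,.068,.085); trays(d,.012,.03)
E
```

```text
t 19.2 pos [ 0.4688 -0.0659  0.1488] grip-angle -2.5 tilt 0.07 width 0.0798 ff 0.0 F [ 0.9 -0.7  0.5]
stack 1170 (array([0.5116, 0.1748]), array([0.14 , 0.061]), -1.0) 0.07582138960708508
comp [409. 229.] 1064 (array([ 0.4225, -0.3305]), array([0.14 , 0.062]), -3.0) 0.0179 [89. 52. 21.]
comp [336. 252.] 361 (array([ 0.362 , -0.1254]), array([0.12 , 0.027]), 3.4) 0.0247 [ 18. 127.  47.]
comp [216. 261.] 505 (array([0.3302, 0.2077]), array([0.07 , 0.062]), 12.6) 0.018 [  0. 181. 180.]
```

Next is tray five at (0.4225, -0.331, -2.6°).

>>> play_rows --targets '[{"tx": -0.7, "ty": -4, "tz": 0, "rx": 0, "ry": 0, "rz": 0, "hand": 8.5}, {"tx": -1.4, "ty": -8, "tz": 0, "rx": 0, "ry": 0, "rz": 0, "hand": 8.5}, {"tx": -2.1, "ty": -12, "tz": 0, "rx": 0, "ry": 0, "rz": 0, "hand": 8.5}, {"tx": -2.8, "ty": -16, "tz": 0, "rx": 0, "ry": 0, "rz": 0, "hand": 8.5}, {"tx": -3.5, "ty": -20, "tz": 0, "rx": 0, "ry": 0, "rz": 0, "hand": 8.5}, {"tx": -4.2, "ty": -24, "tz": 0, "rx": 0, "ry": 0, "rz": 0, "hand": 8.5}, {"tx": -4.6, "ty": -26.5, "tz": 0, "rx": 0, "ry": 0, "rz": 0, "hand": 8.5}, {"tx": -4.6, "ty": -26.5, "tz": -2, "rx": 0, "ry": 0, "rz": 0, "hand": 8.5}]'

```text
clock: 19.95
position: [0.4228, -0.3394, 0.1315]
eef_rot: [0.028, 1.0, -0.006, 0.004]
force: [0.3, -1.3, 0.4]
width: 0.0853
finger_force: 0.0
```

>>> play_rows --targets '[{"tx": 0, "ty": 0, "tz": -3, "rx": 0, "ry": 0, "rz": 0, "hand": 8.5}, {"tx": 0, "ty": 0, "tz": -6, "rx": 0, "ry": 0, "rz": 0, "hand": 8.5}, {"tx": 0, "ty": 0, "tz": -8, "rx": 0, "ry": 0, "rz": 0, "hand": 8.5}, {"tx": 0, "ty": 0, "tz": -8, "rx": 0, "ry": 0, "rz": 0, "hand": 8.5}, {"tx": 0, "ty": 0, "tz": -8, "rx": 0, "ry": 0, "rz": 0, "hand": 8.5}]'

```text
clock: 20.37
position: [0.4231, -0.3289, 0.0478]
eef_rot: [0.022, 1.0, 0.001, -0.001]
force: [-0.6, -0.0, 0.3]
width: 0.0853
finger_force: 0.0
```

```bash
python3 - <<'E'
from h import *
st()
E
```

```text
t 20.4 pos [ 0.4231 -0.3289  0.0478] grip-angle -2.6 tilt 0.11 width 0.0853 ff 0.0 F [-0.6 -0.   0.3]
```

>>> play_rows --targets '[{"tx": 0, "ty": 0, "tz": -1, "rx": 0, "ry": 0, "rz": 0, "hand": 8.5}, {"tx": 0, "ty": 0, "tz": -2, "rx": 0, "ry": 0, "rz": 0, "hand": 8.5}, {"tx": 0, "ty": 0, "tz": -2, "rx": 0, "ry": 0, "rz": 0, "hand": 8.5}, {"tx": 0, "ty": 0, "tz": -2, "rx": 0, "ry": 0, "rz": 0, "hand": 5}, {"tx": 0, "ty": 0, "tz": -2, "rx": 0, "ry": 0, "rz": 0, "hand": 5}, {"tx": 0, "ty": 0, "tz": -2, "rx": 0, "ry": 0, "rz": 0, "hand": 5}, {"tx": 0, "ty": 0, "tz": -2, "rx": 0, "ry": 0, "rz": 0, "hand": 5}, {"tx": 0, "ty": 0, "tz": -2, "rx": 0, "ry": 0, "rz": 0, "hand": 5}]'

```text
clock: 21.03
position: [0.4236, -0.3296, 0.0294]
eef_rot: [0.022, 1.0, -0.0, 0.001]
force: [-0.0, 1.0, 6.6]
width: 0.0577
finger_force: 64.3
```

```bash
python3 - <<'E'
from h import *
st()
E
```

```text
t 21.0 pos [ 0.4236 -0.3296  0.0294] grip-angle -2.6 tilt 0.09 width 0.0577 ff 64.3 F [-0.   1.   6.6]
```

>>> play_rows --targets '[{"tx": 0, "ty": 0, "tz": 4, "rx": 0, "ry": 0, "rz": 0, "hand": 5}, {"tx": 0, "ty": 1, "tz": 8, "rx": 0, "ry": 0, "rz": 1, "hand": 5}, {"tx": 0.5, "ty": 3, "tz": 11, "rx": 0, "ry": 0, "rz": 2.1, "hand": 5}, {"tx": 1, "ty": 6, "tz": 13.5, "rx": 0, "ry": 0, "rz": 2.1, "hand": 5}, {"tx": 2, "ty": 10, "tz": 13.5, "rx": 0, "ry": 0, "rz": 2.1, "hand": 5}, {"tx": 3, "ty": 14, "tz": 13.5, "rx": 0, "ry": 0, "rz": 2.1, "hand": 5}, {"tx": 4, "ty": 18, "tz": 13.5, "rx": 0, "ry": 0, "rz": 2.1, "hand": 5}, {"tx": 5, "ty": 22, "tz": 13.5, "rx": 0, "ry": 0, "rz": 2.1, "hand": 5}]'

```text
clock: 21.7
position: [0.4733, -0.1075, 0.1637]
eef_rot: [0.004, 1.0, -0.0, 0.0]
force: [-0.6, -0.9, -1.2]
width: 0.0579
finger_force: 65.2
```

>>> play_rows --targets '[{"tx": 1, "ty": 4, "tz": 0, "rx": 0, "ry": 0, "rz": 0, "hand": 5}, {"tx": 2, "ty": 8, "tz": 0, "rx": 0, "ry": 0, "rz": 0, "hand": 5}, {"tx": 3, "ty": 12, "tz": 0, "rx": 0, "ry": 0, "rz": 0, "hand": 5}, {"tx": 4, "ty": 16, "tz": 0, "rx": 0, "ry": 0, "rz": 0, "hand": 5}, {"tx": 4, "ty": 20, "tz": 0, "rx": 0, "ry": 0, "rz": 0, "hand": 5}, {"tx": 4, "ty": 23, "tz": 0, "rx": 0, "ry": 0, "rz": 0, "hand": 5}, {"tx": 4, "ty": 25.5, "tz": 0, "rx": 0, "ry": 0, "rz": 0, "hand": 5}, {"tx": 4, "ty": 25.5, "tz": 0, "rx": 0, "ry": 0, "rz": 0, "hand": 5}]'

```text
clock: 22.37
position: [0.5122, 0.1541, 0.1633]
eef_rot: [-0.001, 1.0, 0.003, 0.0]
force: [-0.5, 0.9, -1.7]
width: 0.0578
finger_force: 65.2
```

```bash
python3 - <<'E'
from h import *
st()
E
```

```text
t 22.4 pos [0.5122 0.1541 0.1633] grip-angle 0.2 tilt 0.33 width 0.0578 ff 65.2 F [-0.5  0.9 -1.7]
```

>>> play_rows --targets '[{"tx": 0, "ty": 1, "tz": 0, "rx": 0, "ry": 0, "rz": 0, "hand": 5}, {"tx": 0.1, "ty": 2, "tz": -1.5, "rx": 0, "ry": 0, "rz": 0, "hand": 5}, {"tx": 0.1, "ty": 2, "tz": -3, "rx": 0, "ry": 0, "rz": 0, "hand": 5}, {"tx": 0.1, "ty": 2, "tz": -4, "rx": 0, "ry": 0, "rz": 0, "hand": 5}, {"tx": 0.1, "ty": 2, "tz": -4, "rx": 0, "ry": 0, "rz": 0, "hand": 5}, {"tx": 0.1, "ty": 2, "tz": -4, "rx": 0, "ry": 0, "rz": 0, "hand": 5}]'

```text
clock: 22.87
position: [0.5141, 0.1644, 0.1229]
eef_rot: [0.005, 1.0, -0.001, -0.001]
force: [-0.4, -0.2, -0.9]
width: 0.0577
finger_force: 65.1
```

```bash
python3 - <<'E'
from h import *
st()
d=cam('side','s4.png'); c=d['img'][90:250,170:370]; cv2.imwrite('pics/s4c.png',cv2.resize(c[:,:,::-1],None,fx=3.5,fy=3.5,interpolation=cv2.INTER_CUBIC))
E
```

```text
t 22.9 pos [0.5141 0.1644 0.1229] grip-angle -0.6 tilt 0.11 width 0.0577 ff 65.1 F [-0.4 -0.2 -0.9]
```

View pics/s4c.png

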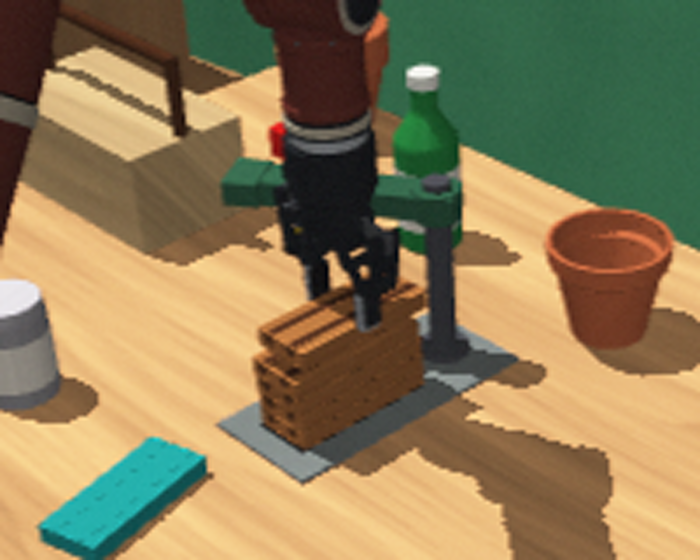

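The fifth tray is held level just above the four-tray stack (crop 340,320). I'll move it 1.1 cm in y and set it down.

>>> play_rows --targets '[{"tx": 0, "ty": 0.6, "tz": 0, "rx": 0, "ry": 0, "rz": 0, "hand": 5}, {"tx": 0, "ty": 1.1, "tz": 0, "rx": 0, "ry": 0, "rz": 0, "hand": 5}, {"tx": 0, "ty": 1.1, "tz": -0.8, "rx": 0, "ry": 0, "rz": 0, "hand": 5}, {"tx": 0, "ty": 1.1, "tz": -1.5, "rx": 0, "ry": 0, "rz": 0, "hand": 5}, {"tx": 0, "ty": 1.1, "tz": -1.6, "rx": 0, "ry": 0, "rz": 0, "hand": 5}, {"tx": 0, "ty": 1.1, "tz": -1.6, "rx": 0, "ry": 0, "rz": 0, "hand": 5}]'

```text
clock: 23.42
position: [0.5136, 0.1763, 0.1064]
eef_rot: [0.004, 1.0, -0.001, -0.001]
force: [0.4, 0.6, -0.6]
width: 0.0574
finger_force: 65.2
```

>>> play_rows --targets '[{"tx": 0, "ty": 0, "tz": 0, "rx": 0, "ry": 0, "rz": 0, "hand": 7.5}, {"tx": 0, "ty": 0, "tz": 0, "rx": 0, "ry": 0, "rz": 0, "hand": 7.5}, {"tx": 0, "ty": 0, "tz": 0, "rx": 0, "ry": 0, "rz": 0, "hand": 7.5}, {"tx": 0, "ty": 0, "tz": 2, "rx": 0, "ry": 0, "rz": 0, "hand": 7.5}, {"tx": -1, "ty": 0, "tz": 6, "rx": 0, "ry": 0, "rz": 0, "hand": 7.5}, {"tx": -1.5, "ty": -4, "tz": 10, "rx": 0, "ry": 0, "rz": 0, "hand": 7.5}, {"tx": -2, "ty": -8, "tz": 14, "rx": 0, "ry": 0, "rz": 0, "hand": 7.5}, {"tx": -3, "ty": -12, "tz": 17, "rx": 0, "ry": 0, "rz": 0, "hand": 7.5}]'

```text
clock: 24.08
position: [0.4909, 0.0863, 0.2547]
eef_rot: [0.003, 1.0, 0.0, 0.002]
force: [0.6, -0.8, -0.6]
width: 0.0751
finger_force: 0.0
```

```bash
python3 - <<'E'
from h import *
st()
d=cam('top','t7.png'); stack(d,.086,.105)
P=cloud(d); 
m=(P[...,2]>.165)&(P[...,2]<.182)&(d['img'][...,1]>d['img'][...,0].astype(int)+15)&(P[...,1]>.1)&(P[...,0]>.45)
print('arm',m.sum(),rect(m,P))
g=d['img'].astype(int); m=(P[...,2]>.2)&(P[...,2]<.23)&(g[...,0]>g[...,1]+60)&(P[...,1]>.15)
print('knob',m.sum(),rect(m,P),P[m].mean(0)); mw=(P[...,2]>.2)&(P[...,2]<.23)&(g.min(-1)>150)&(P[...,1]>.15); print('white',P[mw].mean(0))
E
```

```text
t 24.1 pos [0.4909 0.0863 0.2547] grip-angle -0.3 tilt 0.18 width 0.0751 ff 0.0 F [ 0.6 -0.8 -0.6]
stack 0 (array([0., 0.]), array([0., 0.]), 0.0) nan
arm 1011 (array([0.6643, 0.2935]), array([0.223, 0.213]), 32.2)
knob 171 (array([0.5706, 0.2797]), array([0.063, 0.017]), -84.9) [0.56911408 0.28116171 0.2147314 ]
white [0.57364496 0.26098871 0.21737014]
  return _methods._mean(a, axis=axis, dtype=dtype,
  ret = ret.dtype.type(ret / rcount)
```

>>> play_rows --targets '[{"tx": -3, "ty": -3, "tz": 2, "rx": 0, "ry": 0, "rz": -7, "hand": 7.5}, {"tx": -6, "ty": -5, "tz": 4, "rx": 0, "ry": 0, "rz": -14, "hand": 7.5}, {"tx": -6, "ty": -5, "tz": 6, "rx": 0, "ry": 0, "rz": -21, "hand": 7.5}, {"tx": -6, "ty": -5, "tz": 6, "rx": 0, "ry": 0, "rz": -28, "hand": 7.5}, {"tx": -6, "ty": -5, "tz": 6, "rx": 0, "ry": 0, "rz": -35, "hand": 7.5}, {"tx": -6, "ty": -5, "tz": 6, "rx": 0, "ry": 0, "rz": -42, "hand": 7.5}, {"tx": -6, "ty": -5, "tz": 6, "rx": 0, "ry": 0, "rz": -49, "hand": 7.5}, {"tx": -6, "ty": -5, "tz": 6, "rx": 0, "ry": 0, "rz": -56, "hand": 7.5}]'

```text
clock: 24.8
position: [0.4303, 0.0365, 0.3127]
eef_rot: [0.476, 0.88, 0.0, 0.0]
force: [-0.6, -0.4, 0.0]
width: 0.0748
finger_force: 0.0
```

```bash
python3 - <<'E'
from h import *
st()
d=cam('top','t8.png'); stack(d,.086,.105)
P=cloud(d); 
m=(P[...,2]>.16)&(P[...,2]<.18)&(P[...,1]>.1)&(P[...,1]<.4)&(P[...,0]>.48)&(P[...,0]<.67)
print('arm',m.sum(),rect(m,P))
Q=P[m][:,:2]-np.array([.6375,.175]); r=np.hypot(*Q.T); print(r.max()); q=Q[r>.06]; c=q.mean(0); print('angle',np.degrees(np.arctan2(c[1],-c[0])))
c=d['img'][120:250,130:310]; cv2.imwrite('pics/c8.png',cv2.resize(c[:,:,::-1],None,fx=4,fy=4,interpolation=cv2.INTER_CUBIC))
E
```

```text
t 24.8 pos [0.4303 0.0365 0.3127] grip-angle -56.8 tilt 0.05 width 0.0748 ff 0.0 F [-0.6 -0.4  0. ]
stack 615 (array([0.512 , 0.1758]), array([0.138, 0.061]), -0.8) 0.09399147419480085
arm 1141 (array([0.5888, 0.2459]), array([0.218, 0.052]), -59.7)
0.19508089768418435
angle 55.89266951863969
```

View pics/c8.png

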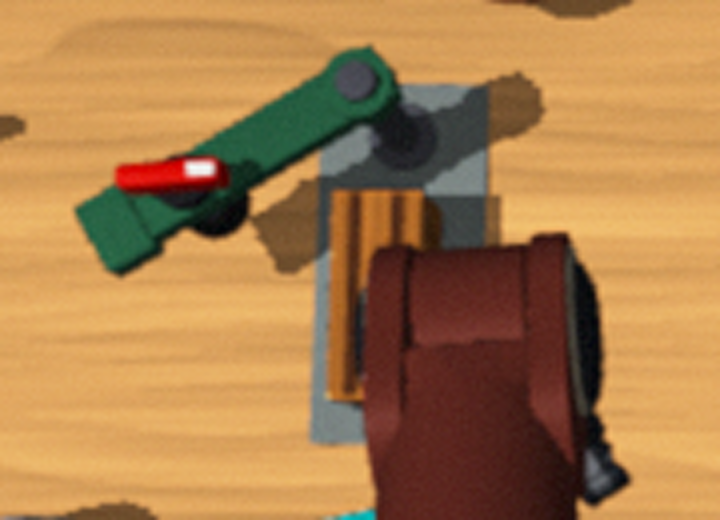

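The stack's top is at z 0.094, square on the outline. The arm's free end (crop 118,238) sits at about (0.542, 0.324), 57° off. I'll straddle it loosely and sweep it in.

>>> play_rows --targets '[{"tx": 1.4, "ty": 3.6, "tz": 0, "rx": 0, "ry": 0, "rz": 0, "hand": 7.5}, {"tx": 2.8, "ty": 7.2, "tz": 0, "rx": 0, "ry": 0, "rz": 0, "hand": 7.5}, {"tx": 4.2, "ty": 10.8, "tz": 0, "rx": 0, "ry": 0, "rz": 0, "hand": 7.5}, {"tx": 5.6, "ty": 14.4, "tz": 0, "rx": 0, "ry": 0, "rz": 0, "hand": 7.5}, {"tx": 7, "ty": 18, "tz": 0, "rx": 0, "ry": 0, "rz": 0, "hand": 7.5}, {"tx": 8.4, "ty": 21.6, "tz": 0, "rx": 0, "ry": 0, "rz": 0, "hand": 7.5}, {"tx": 9.8, "ty": 25.2, "tz": 0, "rx": 0, "ry": 0, "rz": 0, "hand": 7.5}, {"tx": 11.2, "ty": 28.8, "tz": 0, "rx": 0, "ry": 0, "rz": 0, "hand": 7.5}]'

```text
clock: 25.52
position: [0.5428, 0.3263, 0.3124]
eef_rot: [0.472, 0.882, 0.0, -0.0]
force: [0.2, 0.8, 0.2]
width: 0.0751
finger_force: 0.0
```

>>> play_rows --targets '[{"tx": 0, "ty": 0, "tz": 0, "rx": 0, "ry": 0, "rz": 0, "hand": 7.5}, {"tx": 0, "ty": 0, "tz": -3, "rx": 0, "ry": 0, "rz": 0, "hand": 7.5}, {"tx": 0, "ty": 0, "tz": -6, "rx": 0, "ry": 0, "rz": 0, "hand": 7.5}, {"tx": 0, "ty": 0, "tz": -7, "rx": 0, "ry": 0, "rz": 0, "hand": 7.5}, {"tx": 0, "ty": 0, "tz": -7, "rx": 0, "ry": 0, "rz": 0, "hand": 7.5}, {"tx": 0, "ty": 0, "tz": -7, "rx": 0, "ry": 0, "rz": 0, "hand": 7.5}]'

```text
clock: 26.02
position: [0.5426, 0.3244, 0.2428]
eef_rot: [0.473, 0.881, 0.0, -0.0]
force: [1.1, -0.1, 0.8]
width: 0.0751
finger_force: 0.0
```

```bash
python3 - <<'E'
from h import *
st()
E
```

```text
t 26.0 pos [0.5426 0.3244 0.2428] grip-angle -56.4 tilt 0.01 width 0.0751 ff 0.0 F [ 1.1 -0.1  0.8]
```

>>> play_rows --targets '[{"tx": 0, "ty": 0, "tz": -2, "rx": 0, "ry": 0, "rz": -1, "hand": 7.5}, {"tx": 0, "ty": 0, "tz": -4, "rx": 0, "ry": 0, "rz": -1, "hand": 7.5}, {"tx": 0, "ty": 0, "tz": -5.5, "rx": 0, "ry": 0, "rz": -1, "hand": 7.5}, {"tx": 0, "ty": 0, "tz": -6.2, "rx": 0, "ry": 0, "rz": -1, "hand": 7.5}, {"tx": 0, "ty": 0, "tz": -6.2, "rx": 0, "ry": 0, "rz": -1, "hand": 5.8}, {"tx": 0, "ty": 0, "tz": -6.2, "rx": 0, "ry": 0, "rz": -1, "hand": 5.8}, {"tx": 0, "ty": 0, "tz": -6.2, "rx": 0, "ry": 0, "rz": -1, "hand": 5.8}, {"tx": 0, "ty": 0, "tz": -6.2, "rx": 0, "ry": 0, "rz": -1, "hand": 5.8}]' --force 20

```text
clock: 26.68
position: [0.5433, 0.325, 0.1821]
eef_rot: [0.481, 0.877, 0.001, 0.001]
force: [-0.1, -0.0, 0.4]
width: 0.0582
finger_force: 0.0
```

```bash
python3 - <<'E'
from h import *
st()
d=cam('side','s5.png'); c=d['img'][60:220,170:370]; cv2.imwrite('pics/s5c.png',cv2.resize(c[:,:,::-1],None,fx=3.5,fy=3.5,interpolation=cv2.INTER_CUBIC))
p=np.array([.6375,.175])
for a in (57.4,51,44,37,30,23,16,9,2,-2):
    b=np.radians(a); print(a, np.round(100*(p+.177*np.array([-np.cos(b),np.sin(b)])-[.542,.324]),2))
E
```

```text
t 26.7 pos [0.5433 0.325  0.1821] grip-angle -57.5 tilt 0.19 width 0.0582 ff 0.0 F [-0.1 -0.   0.4]
57.4 [0.01 0.01]
51 [-1.59 -1.14]
44 [-3.18 -2.6 ]
37 [-4.59 -4.25]
30 [-5.78 -6.05]
23 [-6.74 -7.98]
16 [ -7.46 -10.02]
9 [ -7.93 -12.13]
2 [ -8.14 -14.28]
-2 [ -8.14 -15.52]
```

View pics/s5c.png

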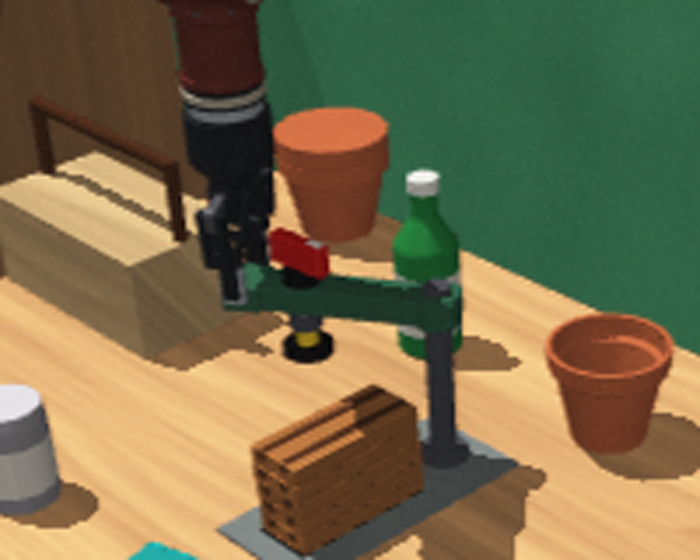

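The fingers straddle the arm's end (crop 240,280), the five-tray stack is neat (crop 335,465), and the pad hangs above the stack's height. I'll sweep it in.

>>> play_rows --targets '[{"tx": -0.8, "ty": -0.6, "tz": 0, "rx": 0, "ry": 0, "rz": 3, "hand": 5.8}, {"tx": -1.6, "ty": -1.1, "tz": 0, "rx": 0, "ry": 0, "rz": 6.4, "hand": 5.8}, {"tx": -2.4, "ty": -1.9, "tz": 0, "rx": 0, "ry": 0, "rz": 10, "hand": 5.8}, {"tx": -3.2, "ty": -2.6, "tz": 0, "rx": 0, "ry": 0, "rz": 13.4, "hand": 5.8}, {"tx": -4.6, "ty": -4.25, "tz": 0, "rx": 0, "ry": 0, "rz": 20.4, "hand": 5.8}, {"tx": -5.8, "ty": -6.05, "tz": 0, "rx": 0, "ry": 0, "rz": 27.4, "hand": 5.8}, {"tx": -6.3, "ty": -7, "tz": 0, "rx": 0, "ry": 0, "rz": 31, "hand": 5.8}, {"tx": -6.7, "ty": -8, "tz": 0, "rx": 0, "ry": 0, "rz": 34.4, "hand": 5.8}]'

```text
clock: 27.4
position: [0.4759, 0.2475, 0.1819]
eef_rot: [0.198, 0.98, 0.004, 0.001]
force: [0.4, 5.4, -1.6]
width: 0.0583
finger_force: 2.9
```

```bash
python3 - <<'E'
from h import *
st()
E
```

```text
t 27.4 pos [0.4759 0.2475 0.1819] grip-angle -22.8 tilt 0.47 width 0.0583 ff 2.9 F [ 0.4  5.4 -1.6]
```

>>> play_rows --targets '[{"tx": -0.4, "ty": -1, "tz": 0, "rx": 0, "ry": 0, "rz": 3.5, "hand": 5.8}, {"tx": -0.7, "ty": -2, "tz": 0, "rx": 0, "ry": 0, "rz": 7, "hand": 5.8}, {"tx": -1, "ty": -3.1, "tz": 0, "rx": 0, "ry": 0, "rz": 10.5, "hand": 5.8}, {"tx": -1.2, "ty": -4.2, "tz": 0, "rx": 0, "ry": 0, "rz": 14, "hand": 5.8}, {"tx": -1.3, "ty": -5.3, "tz": 0, "rx": 0, "ry": 0, "rz": 17.5, "hand": 5.8}, {"tx": -1.4, "ty": -6.3, "tz": 0, "rx": 0, "ry": 0, "rz": 20.5, "hand": 5.8}, {"tx": -1.4, "ty": -7, "tz": 0, "rx": 0, "ry": 0, "rz": 22.3, "hand": 5.8}, {"tx": -1.4, "ty": -7.4, "tz": 0, "rx": 0, "ry": 0, "rz": 22.3, "hand": 5.8}]'

```text
clock: 28.07
position: [0.4603, 0.1732, 0.1814]
eef_rot: [0.005, 1.0, 0.002, -0.0]
force: [-3.2, 6.5, 0.3]
width: 0.0583
finger_force: 3.0
```

```bash
python3 - <<'E'
from h import *
st()
E
```

```text
t 28.1 pos [0.4603 0.1732 0.1814] grip-angle -0.6 tilt 0.27 width 0.0583 ff 3.0 F [-3.2  6.5  0.3]
```

>>> play_rows --targets '[{"tx": 0, "ty": -0.3, "tz": 0, "rx": 0, "ry": 0, "rz": 0, "hand": 5.8}, {"tx": 0, "ty": -0.5, "tz": 0, "rx": 0, "ry": 0, "rz": 0, "hand": 5.8}, {"tx": 0, "ty": -0.5, "tz": 0, "rx": 0, "ry": 0, "rz": 0, "hand": 5.8}, {"tx": 0, "ty": -0.5, "tz": 0, "rx": 0, "ry": 0, "rz": 0, "hand": 5.8}]'

```text
clock: 28.4
position: [0.4604, 0.1723, 0.1813]
eef_rot: [0.004, 1.0, 0.005, 0.0]
force: [-1.8, 10.0, -2.2]
width: 0.0581
finger_force: 5.5
```

```bash
python3 - <<'E'
from h import *
st()
E
```

```text
t 28.4 pos [0.4604 0.1723 0.1813] grip-angle -0.5 tilt 0.56 width 0.0581 ff 5.5 F [-1.8 10.  -2.2]
```

>>> play_rows --targets '[{"tx": 0, "ty": 0.4, "tz": 0, "rx": 0, "ry": 0, "rz": 0, "hand": 6.6}, {"tx": 0, "ty": 0.4, "tz": 0, "rx": 0, "ry": 0, "rz": 0, "hand": 6.6}, {"tx": 0, "ty": 0.4, "tz": 4, "rx": 0, "ry": 0, "rz": 0, "hand": 6.6}, {"tx": 0, "ty": 0.4, "tz": 8, "rx": 0, "ry": 0, "rz": 0, "hand": 6.6}, {"tx": 0, "ty": 3, "tz": 11, "rx": 0, "ry": 0, "rz": -6, "hand": 5}, {"tx": 0, "ty": 7, "tz": 12, "rx": 0, "ry": 0, "rz": -13, "hand": 5}, {"tx": 0, "ty": 11, "tz": 12, "rx": 0, "ry": 0, "rz": -20, "hand": 5}, {"tx": 0, "ty": 15, "tz": 12, "rx": 0, "ry": 0, "rz": -27, "hand": 5}]'

```text
clock: 29.07
position: [0.4628, 0.3159, 0.3026]
eef_rot: [0.245, 0.97, 0.001, 0.002]
force: [-0.1, -0.6, 0.8]
width: 0.0499
finger_force: 0.0
```

```bash
cat >> h.py <<'E'
def knob(d):
    P=cloud(d); g=d['img'].astype(int); R=(P[...,2]>.195)&(P[...,2]<.235)&(P[...,1]>.1)&(P[...,1]<.25)&(P[...,0]>.45)&(P[...,0]<.58)
    m=R&((g[...,0]>g[...,1]+60)|(g.min(-1)>130)); print('knob',m.sum(),rect(m,P),P[m].mean(0)); mw=R&(g.min(-1)>130); print('white',mw.sum(),P[mw].mean(0) if mw.any() else None)
E
python3 - <<'E'
from h import *
st(); print(np.round(arm.observe()['joint_pos'],2))
d=cam('top','t9.png'); knob(d)
P=cloud(d)
m=(P[...,2]>.16)&(P[...,2]<.18)&(P[...,1]>.1)&(P[...,1]<.28)&(P[...,0]>.40)&(P[...,0]<.61)&(d['img'][...,1].astype(int)>d['img'][...,0]+10); print('arm',m.sum(),rect(m,P))
e=cam('side','s6.png')
for q in arm.place_of('pad_face',e)[:2]: print(q)
c=e['img'][60:220,170:370]; cv2.imwrite('pics/s6c.png',cv2.resize(c[:,:,::-1],None,fx=4,fy=3.75,interpolation=cv2.INTER_CUBIC))
E
```

```text
t 29.1 pos [0.4628 0.3159 0.3026] grip-angle -28.3 tilt 0.25 width 0.0499 ff 0.0 F [-0.1 -0.6  0.8]
[-0.55  0.43 -0.14  1.62  0.07  1.1   0.37]
knob 154 (array([0.511 , 0.1752]), array([0.061, 0.018]), -26.2) [0.50621355 0.17523155 0.21517037]
white 0 None
arm 825 (array([0.5261, 0.1745]), array([0.168, 0.048]), 0.1)
{'uv': [267.8, 177.2], 'p': 0.65}
```

View pics/s6c.png

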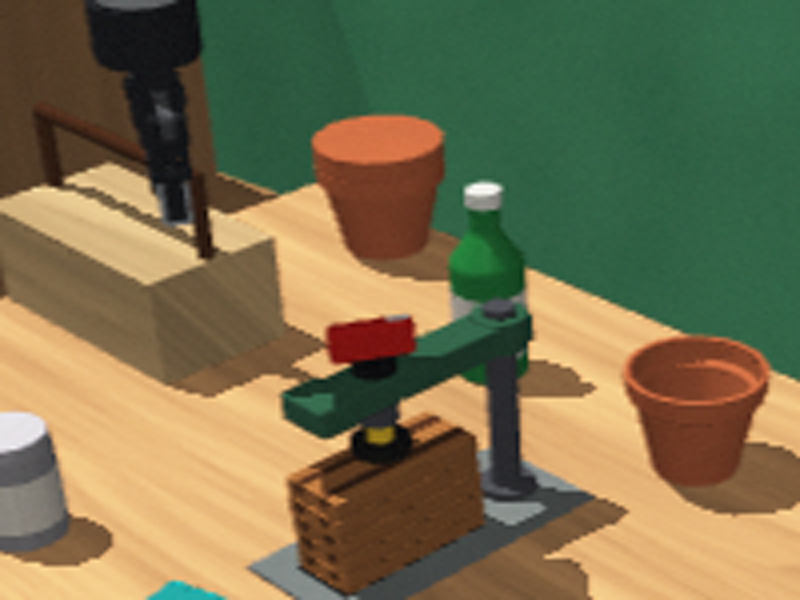

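```bash
python3 - <<'E'
from h import *
d=cam('side'); g=d['img'].astype(int); P=cloud(d)
def proj(p): return cv2.projectPoints(np.array([p],float),np.array(d['rvec'],float),np.array(d['tvec'],float),np.array([[d['fx'],0,d['cx']],[0,d['fy'],d['cy']],[0,0,1.]]),None)[0].ravel()
for z in (.094,.099,.104): print(z,proj([.5125,.1755,z]))
R=(P[...,0]>.47)&(P[...,0]<.56)&(P[...,1]>.13)&(P[...,1]<.22)&(P[...,2]>.09)&(P[...,2]<.125)
m=R&(g.max(-1)<35); print('black',m.sum(),P[m].mean(0)); z=P[m][:,2]; print(np.percentile(z,[2,10,25,50,75,90,98]).round(4))
hist=np.histogram(P[R][:,2],bins=np.arange(.09,.126,.002)); print(hist)
v,u=np.nonzero(m); print(u.min(),u.max(),v.min(),v.max())
# silhouette of a 48mm disc bottom at heights
for zz in (.094,.099,.104):
    a=np.linspace(0,6.283,60); w=np.array([proj([.5125+.024*np.cos(t),.1755+.024*np.sin(t),zz]) for t in a]); print(zz,w.min(0),w.max(0))
    w=np.array([proj([.5125+.024*np.cos(t),.1755+.024*np.sin(t),zz+.01]) for t in a]); print(' top',w.min(0),w.max(0))
E
```

```text
0.094 [265.29541317 181.17556252]
0.099 [265.17145176 179.78866099]
0.104 [265.04702001 178.39649732]
black 86 [0.50434818 0.16429724 0.10973784]
[0.1001 0.1046 0.1074 0.1111 0.1126 0.1133 0.1139]
(array([29, 82, 76, 32,  2,  3,  4, 11,  9, 14, 27, 42,  8,  2,  5,  5,  3]), array([0.09 , 0.092, 0.094, 0.096, 0.098, 0.1  , 0.102, 0.104, 0.106,
       0.108, 0.11 , 0.112, 0.114, 0.116, 0.118, 0.12 , 0.122, 0.124]))
258 272 174 183
0.094 [257.35861417 176.96156756] [273.21118843 185.49701101]
 top [257.07970566 174.20290999] [272.99299034 182.6974114 ]
0.099 [257.21942435 175.58481658] [273.10229581 184.09989707]
 top [256.93945508 172.81581878] [272.88326967 181.28952293]
0.104 [257.07970566 174.20290999] [272.99299034 182.6974114 ]
 top [256.79866956 171.42351372] [272.77313142 179.87620041]
```

Arm on its stop (0.1°) and pad face at about z 0.104, so the knob is near 0: roughly 120° to touch and 80–90° more. Now I'll grip the knob bar, which lies at -26°.

>>> play_rows --targets '[{"tx": 1.4, "ty": -4, "tz": 0, "rx": 0, "ry": 0, "rz": 2, "hand": 5}, {"tx": 2.8, "ty": -8, "tz": 0, "rx": 0, "ry": 0, "rz": 2, "hand": 5}, {"tx": 4.2, "ty": -12, "tz": 0, "rx": 0, "ry": 0, "rz": 2, "hand": 5}, {"tx": 4.9, "ty": -14, "tz": 0, "rx": 0, "ry": 0, "rz": 2, "hand": 5}, {"tx": 4.9, "ty": -14, "tz": -2, "rx": 0, "ry": 0, "rz": 2, "hand": 5}, {"tx": 4.9, "ty": -14, "tz": -4, "rx": 0, "ry": 0, "rz": 2, "hand": 5}, {"tx": 4.9, "ty": -14, "tz": -4.5, "rx": 0, "ry": 0, "rz": 2, "hand": 5}, {"tx": 4.9, "ty": -14, "tz": -4.5, "rx": 0, "ry": 0, "rz": 2, "hand": 5}]'

```text
clock: 29.93
position: [0.5097, 0.1728, 0.2541]
eef_rot: [0.224, 0.975, -0.002, -0.001]
force: [0.1, 0.6, 0.6]
width: 0.0499
finger_force: 0.0
```

```bash
python3 - <<'E'
from h import *
st(); print(np.round(arm.observe()['joint_pos'],2))
E
```

```text
t 29.9 pos [0.5097 0.1728 0.2541] grip-angle -25.9 tilt 0.26 width 0.0499 ff 0.0 F [0.1 0.6 0.6]
[-0.29  0.44 -0.12  1.74  0.06  0.96  0.69]
```

Move to (0.512, 0.1755), down to TCP z 0.212, and close.

>>> play_rows --targets '[{"tx": 0.2, "ty": 0.2, "tz": -1, "rx": 0, "ry": 0, "rz": 0, "hand": 5}, {"tx": 0.2, "ty": 0.2, "tz": -2.5, "rx": 0, "ry": 0, "rz": 0, "hand": 5}, {"tx": 0.2, "ty": 0.2, "tz": -4.2, "rx": 0, "ry": 0, "rz": 0, "hand": 5}, {"tx": 0.2, "ty": 0.2, "tz": -4.2, "rx": 0, "ry": 0, "rz": 0, "hand": 5}, {"tx": 0.2, "ty": 0.2, "tz": -4.2, "rx": 0, "ry": 0, "rz": 0, "hand": 1}, {"tx": 0.2, "ty": 0.2, "tz": -4.2, "rx": 0, "ry": 0, "rz": 0, "hand": 1}, {"tx": 0.2, "ty": 0.2, "tz": -4.2, "rx": 0, "ry": 0, "rz": 0, "hand": 1}, {"tx": 0.2, "ty": 0.2, "tz": -4.2, "rx": 0, "ry": 0, "rz": 0, "hand": 1}]' --force 40

```text
clock: 30.6
position: [0.5125, 0.1767, 0.2148]
eef_rot: [0.223, 0.975, -0.0, 0.0]
force: [-2.1, -2.6, 5.4]
width: 0.0155
finger_force: 42.3
```

>>> play_rows --targets '[{"tx": 0, "ty": 0, "tz": 0, "rx": 0, "ry": 0, "rz": 0, "hand": 1}, {"tx": 0, "ty": 0, "tz": 0, "rx": 0, "ry": 0, "rz": 0, "hand": 1}, {"tx": 0, "ty": 0, "tz": 0, "rx": 0, "ry": 0, "rz": 0, "hand": 1}]'

```text
clock: 30.85
position: [0.5125, 0.1767, 0.2148]
eef_rot: [0.223, 0.975, -0.0, 0.0]
force: [-3.0, -2.3, 6.2]
width: 0.0152
finger_force: 42.4
```

```bash
python3 - <<'E'
from h import *
st(); print(arm.observe()['wrist_torque'])
d=cam('side','s7.png'); c=d['img'][60:220,170:370]; cv2.imwrite('pics/s7c.png',cv2.resize(c[:,:,::-1],None,fx=4,fy=3.75,interpolation=cv2.INTER_CUBIC))
E
```

```text
t 30.9 pos [0.5125 0.1767 0.2148] grip-angle -25.8 tilt 0.07 width 0.0152 ff 42.4 F [-3.  -2.3  6.2]
[-0.64558989  0.63063864 -0.12178327]
```

View pics/s7c.png

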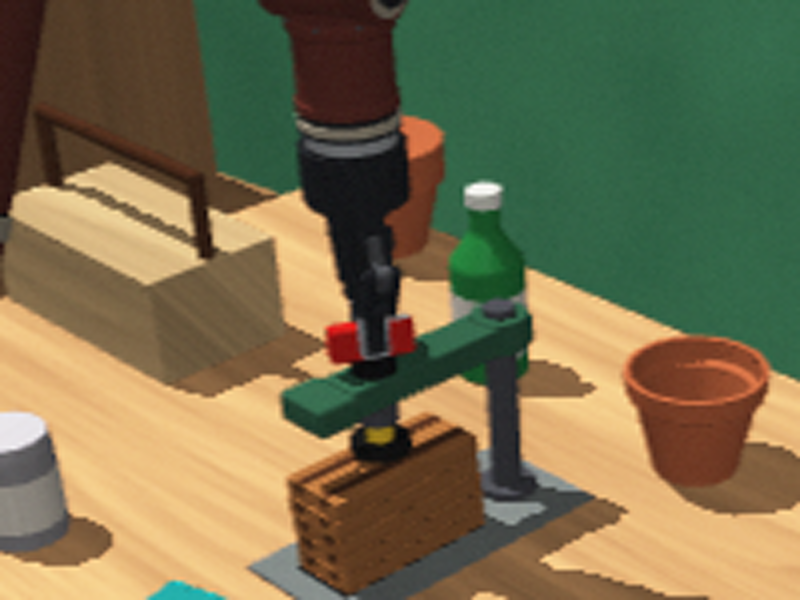

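The fingers hold the knob bar centrally (crop 372,340). Now to turn it clockwise.

>>> play_rows --targets '[{"tx": 0, "ty": 0, "tz": 0, "rx": 0, "ry": 0, "rz": -7, "hand": 1}, {"tx": 0, "ty": 0, "tz": 0, "rx": 0, "ry": 0, "rz": -14, "hand": 1}, {"tx": 0, "ty": 0, "tz": 0, "rx": 0, "ry": 0, "rz": -21, "hand": 1}, {"tx": 0, "ty": 0, "tz": 0, "rx": 0, "ry": 0, "rz": -28, "hand": 1}, {"tx": 0, "ty": 0, "tz": 0, "rx": 0, "ry": 0, "rz": -35, "hand": 1}, {"tx": 0, "ty": 0, "tz": 0, "rx": 0, "ry": 0, "rz": -42, "hand": 1}, {"tx": 0, "ty": 0, "tz": 0, "rx": 0, "ry": 0, "rz": -49, "hand": 1}, {"tx": 0, "ty": 0, "tz": 0, "rx": 0, "ry": 0, "rz": -55, "hand": 1}]'

```text
clock: 31.57
position: [0.5125, 0.1767, 0.2148]
eef_rot: [0.65, 0.76, -0.0, 0.001]
force: [-3.1, -2.4, 5.0]
width: 0.0149
finger_force: 41.9
```

```bash
python3 - <<'E'
from h import *
st(); s=arm.observe(); print(s['wrist_torque'],np.round(s['joint_pos'],2))
E
```

```text
t 31.6 pos [0.5125 0.1767 0.2148] grip-angle -81.1 tilt 0.07 width 0.0149 ff 41.9 F [-3.1 -2.4  5. ]
[-0.6201723   0.57780987  0.12210064] [-0.48  0.49  0.15  1.79 -0.09  0.86 -0.12]
```

>>> play_rows --targets '[{"tx": 0, "ty": 0, "tz": 0, "rx": 0, "ry": 0, "rz": -7, "hand": 1}, {"tx": 0, "ty": 0, "tz": 0, "rx": 0, "ry": 0, "rz": -14, "hand": 1}, {"tx": 0, "ty": 0, "tz": 0, "rx": 0, "ry": 0, "rz": -21, "hand": 1}, {"tx": 0, "ty": 0, "tz": 0, "rx": 0, "ry": 0, "rz": -28, "hand": 1}, {"tx": 0, "ty": 0, "tz": 0, "rx": 0, "ry": 0, "rz": -35, "hand": 1}, {"tx": 0, "ty": 0, "tz": 0, "rx": 0, "ry": 0, "rz": -42, "hand": 1}, {"tx": 0, "ty": 0, "tz": 0, "rx": 0, "ry": 0, "rz": -49, "hand": 1}, {"tx": 0, "ty": 0, "tz": 0, "rx": 0, "ry": 0, "rz": -55, "hand": 1}]'

```text
clock: 32.23
position: [0.5126, 0.1768, 0.2148]
eef_rot: [0.927, 0.374, 0.0, 0.0]
force: [-2.1, -3.1, 5.5]
width: 0.0149
finger_force: 41.8
```

```bash
cat >> h.py <<'E'
def pad(d):
    g=d['img'].astype(int); P=cloud(d)
    R=(P[...,0]>.47)&(P[...,0]<.56)&(P[...,1]>.13)&(P[...,1]<.22)&(P[...,2]>.085)&(P[...,2]<.125)
    m=R&(g.max(-1)<35); v,u=np.nonzero(m); print('pad',m.sum(),np.percentile(P[m][:,2],[25,50,75,90,98]).round(4),u.min(),u.max(),v.min(),v.max(),'v mean',v.mean())
E
python3 - <<'E'
from h import *
st(); s=arm.observe(); print(s['wrist_torque'],np.round(s['joint_pos'],2))
d=cam('side','s8.png'); pad(d)
E
```

```text
t 32.2 pos [0.5126 0.1768 0.2148] grip-angle 44.0 tilt 0.07 width 0.0149 ff 41.8 F [-2.1 -3.1  5.5]
[-0.53713925  0.62070439  0.139587  ] [-0.65  0.52  0.42  1.8  -0.27  0.88 -0.91]
pad 83 [0.1006 0.1028 0.1043 0.1058 0.1063] 258 273 176 185 v mean 181.26506024096386
```

>>> play_rows --targets '[{"tx": 0, "ty": 0, "tz": 0, "rx": 0, "ry": 0, "rz": -7, "hand": 1}, {"tx": 0, "ty": 0, "tz": 0, "rx": 0, "ry": 0, "rz": -14, "hand": 1}, {"tx": 0, "ty": 0, "tz": 0, "rx": 0, "ry": 0, "rz": -21, "hand": 1}, {"tx": 0, "ty": 0, "tz": 0, "rx": 0, "ry": 0, "rz": -28, "hand": 1}, {"tx": 0, "ty": 0, "tz": 0, "rx": 0, "ry": 0, "rz": -35, "hand": 1}, {"tx": 0, "ty": 0, "tz": 0, "rx": 0, "ry": 0, "rz": -42, "hand": 1}, {"tx": 0, "ty": 0, "tz": 0, "rx": 0, "ry": 0, "rz": -49, "hand": 1}, {"tx": 0, "ty": 0, "tz": 0, "rx": 0, "ry": 0, "rz": -55, "hand": 1}]'

```text
clock: 32.95
position: [0.5127, 0.1766, 0.2148]
eef_rot: [0.995, -0.096, 0.001, 0.0]
force: [-2.1, -2.7, 6.4]
width: 0.0151
finger_force: 41.9
```

```bash
python3 - <<'E'
from h import *
st(); s=arm.observe(); print(s['wrist_torque'],np.round(s['joint_pos'],2))
d=cam('side','s9.png'); pad(d)
E
```

```text
t 33.0 pos [0.5127 0.1766 0.2148] grip-angle -11.0 tilt 0.07 width 0.0151 ff 41.9 F [-2.1 -2.7  6.4]
[-0.6016946   0.66250937  0.23154211] [-0.82  0.57  0.7   1.8  -0.45  0.93 -1.68]
pad 82 [0.1008 0.1034 0.1046 0.1061 0.1075] 258 272 176 185 v mean 181.29268292682926
```

>>> play_rows --targets '[{"tx": 0, "ty": 0, "tz": 0, "rx": 0, "ry": 0, "rz": -7, "hand": 1}, {"tx": 0, "ty": 0, "tz": 0, "rx": 0, "ry": 0, "rz": -14, "hand": 1}, {"tx": 0, "ty": 0, "tz": 0, "rx": 0, "ry": 0, "rz": -21, "hand": 1}, {"tx": 0, "ty": 0, "tz": 0, "rx": 0, "ry": 0, "rz": -28, "hand": 1}, {"tx": 0, "ty": 0, "tz": 0, "rx": 0, "ry": 0, "rz": -35, "hand": 1}, {"tx": 0, "ty": 0, "tz": 0, "rx": 0, "ry": 0, "rz": -40, "hand": 1}, {"tx": 0, "ty": 0, "tz": 0, "rx": 0, "ry": 0, "rz": -40, "hand": 1}, {"tx": 0, "ty": 0, "tz": 0, "rx": 0, "ry": 0, "rz": -40, "hand": 1}]'

```text
clock: 33.67
position: [0.5126, 0.1765, 0.2148]
eef_rot: [0.903, -0.429, 0.001, 0.0]
force: [-2.1, -2.2, 7.0]
width: 0.015
finger_force: 42.2
```

```bash
python3 - <<'E'
from h import *
st(); s=arm.observe(); print(s['wrist_torque'],np.round(s['joint_pos'],2))
d=cam('side','s10.png'); pad(d)
E
```

```text
t 33.7 pos [0.5126 0.1765 0.2148] grip-angle -50.8 tilt 0.07 width 0.0150 ff 42.2 F [-2.1 -2.2  7. ]
[-0.55792929  0.71789924  0.02529088] [-0.92  0.64  0.9   1.81 -0.59  0.99 -2.24]
pad 82 [0.1002 0.1027 0.1048 0.1057 0.1069] 258 273 176 185 v mean 181.32926829268294
```

>>> play_rows --targets '[{"tx": 0, "ty": 0, "tz": 0, "rx": 0, "ry": 0, "rz": 0, "hand": 5}, {"tx": 0, "ty": 0, "tz": 0, "rx": 0, "ry": 0, "rz": 0, "hand": 5}, {"tx": 0, "ty": 0, "tz": 0, "rx": 0, "ry": 0, "rz": 0, "hand": 5}, {"tx": 0, "ty": 0, "tz": 3, "rx": 0, "ry": 0, "rz": 0, "hand": 5}, {"tx": 0, "ty": 0, "tz": 7, "rx": 0, "ry": 0, "rz": 0, "hand": 5}, {"tx": -2, "ty": 4, "tz": 9, "rx": 0, "ry": 0, "rz": 7, "hand": 5}, {"tx": -4, "ty": 8, "tz": 9, "rx": 0, "ry": 0, "rz": 14, "hand": 5}, {"tx": -6, "ty": 12, "tz": 9, "rx": 0, "ry": 0, "rz": 21, "hand": 5}]'

```text
clock: 34.38
position: [0.4588, 0.2872, 0.3053]
eef_rot: [0.967, -0.255, 0.002, -0.002]
force: [0.4, 1.8, -0.4]
width: 0.0499
finger_force: 0.0
```

```bash
python3 - <<'E'
from h import *
st()
d=cam('top','t10.png'); knob(d); P=cloud(d)
m=(P[...,2]>.16)&(P[...,2]<.18)&(P[...,1]>.1)&(P[...,1]<.28)&(P[...,0]>.40)&(P[...,0]<.61)&(d['img'][...,1].astype(int)>d['img'][...,0]+10); print('arm',m.sum(),rect(m,P))
m=(P[...,2]>.08)&(P[...,2]<.1)&(P[...,1]>.1)&(P[...,1]<.28)&(P[...,0]>.40)&(P[...,0]<.61); print('stack',m.sum(),rect(m,P))
e=cam('side','s11.png'); pad(e)
c=e['img'][60:220,170:370]; cv2.imwrite('pics/s11c.png',cv2.resize(c[:,:,::-1],None,fx=4,fy=3.75,interpolation=cv2.INTER_CUBIC))
E
```

```text
t 34.4 pos [0.4588 0.2872 0.3053] grip-angle -29.5 tilt 0.30 width 0.0499 ff 0.0 F [ 0.4  1.8 -0.4]
knob 160 (array([0.5113, 0.1759]), array([0.063, 0.017]), -50.9) [0.51185179 0.17148698 0.21515412]
white 0 None
arm 855 (array([0.5255, 0.172 ]), array([0.169, 0.049]), -3.3)
stack 388 (array([0.512 , 0.1744]), array([0.138, 0.061]), -0.5)
pad 86 [0.1007 0.1035 0.1047 0.1059 0.1075] 257 273 176 185 v mean 181.24418604651163
```

View pics/s11c.png

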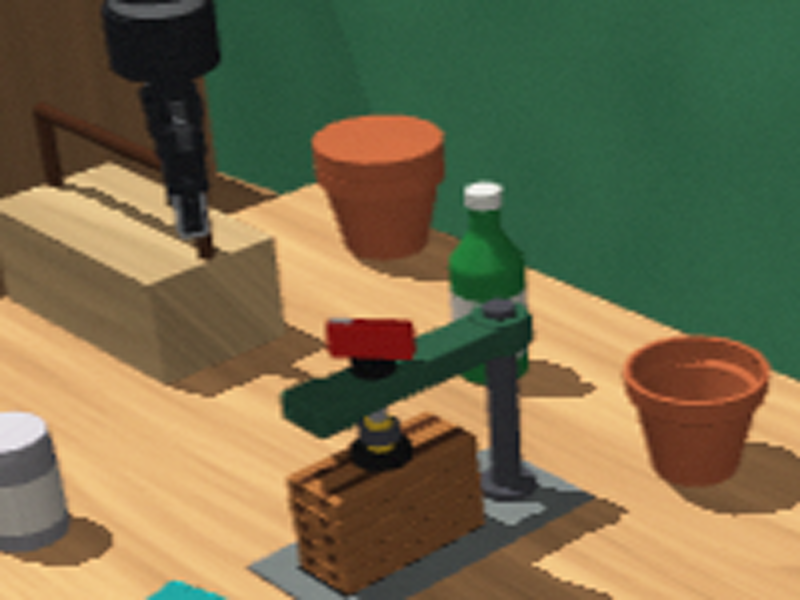

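The knob kept its 205° turn, the pad rests on the square stack (crop 380,450), and the arm is at its stop. I'm handing it in.

```bash
python3 -c "
from cell import arm
print(arm.hand_in())"
```

```text
the job is handed in; nothing more can be done
None
```

I handed the job in, with no verdict returned: five trays are stacked square on the outline, the arm is at its stop, and I estimate the knob is about a quarter turn past touch. The spacer stayed out, and nothing came near the mug or pot.

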